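# Turn a row of preserve jars round for first-in, first-out

## Robot

A 6-joint arm with a two-finger parallel gripper is mounted at the origin on the work surface. World frame = base frame: x ahead of the robot, y to its left, z up, the work surface at z = 0. Lengths are in mm, angles in rad, forces in N, time in s.
With the tool pointing down it reaches from about 350 to 975 mm from the base axis. Payload 7.1 kg.
Tool frame: the origin (TCP) lies on the centre line of the jaws, within the pads' length; the fingertips stand 25 mm ahead of it and the grasp point (between the pads) lies 6 mm ahead of it (ctrl.nose_length is the distance from the TCP to the fingertips, in mm); x points along the fingers, y is the direction in which the jaws open and shut, and the axes are right-handed (so a half turn about x gives the same grasp; the last joint's range is limited). The gripper opens to 88 mm and grips with 3 to 60 N. Pads are 20 mm wide; open, the fingers measure 115 mm over their backs; the gripper's body (75 mm by 178 mm) begins 61 mm behind the grasp point.
Start: joints at [1.138, 0.423, 1.63, -0, 1.089, -0.019], TCP at [251.275, 572.246, 247.675] pointing down, gripper open.
Joint ranges: [-3, 3], [-0.9, 2.11], [0.09, 2.58], [-1.31, 4.45], [0.11, 2.69], [-2.54, 2.54]. Speed limits (rad/s): [2.39, 2.39, 3.01, 3.14, 3.14, 3.14].

## Interface

Orientations are given as a rotation vector (axis times angle).
In Python, from workcell import ctrl gives the robot as it stands.
- The arm moves only by the tool arm_command, never from a script. Its argument "deltas" is a list of rows, each a list of 4 numbers: the shift along the tool's x, y, z in m, then the turn about the tool's x in rad. In form: [[tx, ty, tz, yaw], ...]. A call has 1 to 10 rows; each row shifts and turns the pose as measured when the row begins, along the tool's axes as they then stand; what a row does not reach is not made up. A row lasts 1/10 s, in which the tool goes at most 50 mm and 8.59 degrees, less where a joint would pass 70% of its speed; a pose out of reach is approached as far as the arm can. A call is refused whole if a number of a shift passes 0.05 or a number of a turn 0.15, either way. A call with a gripper value outside its range is refused whole. "hand" is the finger opening in m, from 0 to 0.0878, set as the call begins (left out, the last holds). The fingers move at their own pace and stop on an object; the grip force is fixed at half the most. Time passes only in rows, so rows that do not move let the fingers close. It gives the time, the measured TCP pose, the force and the opening at its end, in the units of the state.
- ctrl.get_obs(): the state, without advancing time (a new reading comes with each control period).
- ctrl.get_image(name): name is "scene" or "side" or "wrist"; returns the picture (480x640x3 uint8, red, green, blue); there is no depth.
- ctrl.get_calibration(name): a dict with "fx", "fy", "cx", "cy" (pixels), "dist" ([k1, k2, p1, p2, k3] as OpenCV has them; the pictures are not rectified), "R" (3x3) and "t" (3): a world point X has camera coordinates R X + t. Camera axes: x right, y down, z forward; pixel columns grow to the right and rows downward; lengths in mm; the calibration is good to about 2 mm. A picture is of the moment at which its call begins: read the wrist's pose just before it. get_calibration takes no time and is no camera call; for the wrist camera it gives the pose at the moment of the call.
- ctrl.close_job(): hands the job in, once; it reports no verdict.
The state is a dict: "t": time; "qpos": joint angles; "qvel": joint speeds; "joint_torque": joint torques, N m; "ee_pos": TCP position; "orientation": TCP orientation; "ft_force": force on the tool from outside, world axes, zero at the start; "moment": the same for the moment, N m; "width": finger opening in mm.
Only numpy, scipy, OpenCV 4.12 (cv2) and the standard library are available. Lean on these libraries where they do the work, as an engineer would, in place of code of your own. Each camera call takes 0.05 s, during which the arm holds its last target.

## Task

Move the four preserve jars from the pale cooling rack to the empty white-and-brown pantry rack in reverse order, one jar to a bay: the jar that stood at the cooling rack's end nearest the robot goes to the pantry rack's end farthest from the robot, the next one beside it, and so on, so that the jar from the far end stands nearest. Set each glass jar down gently, upright on the floor of its bay, never tip one over, and leave the things lying around the racks where they are.

Things in the scene. Friction and masses are not known exactly. Their poses are not given: they have to be found in the camera images.
- jar_red: small preserve jar with a red lid and dark red contents: 80 mm tall, body 54 mm across, lid 56 mm across and the top 16 mm of the height, about 0.15 to 0.3 kg. Origin at the centre of its underside, z up along the jar. Starts upright in a bay of the cooling rack, on the red pad. Its yaw is of no importance
- jar_yellow: small preserve jar with a yellow lid and orange-yellow contents: 80 mm tall, body 54 mm across, lid 56 mm across and the top 16 mm of the height, about 0.15 to 0.3 kg. Origin at the centre of its underside, z up along the jar. Starts upright in a bay of the cooling rack, on the yellow pad. Its yaw is of no importance
- jar_green: small preserve jar with a green lid and olive green contents: 80 mm tall, body 54 mm across, lid 56 mm across and the top 16 mm of the height, about 0.15 to 0.3 kg. Origin at the centre of its underside, z up along the jar. Starts upright in a bay of the cooling rack, on the green pad. Its yaw is of no importance
- jar_blue: small preserve jar with a blue lid and dark purple contents: 80 mm tall, body 54 mm across, lid 56 mm across and the top 16 mm of the height, about 0.15 to 0.3 kg. Origin at the centre of its underside, z up along the jar. Starts upright in a bay of the cooling rack, on the blue pad. Its yaw is of no importance
- cooling_rack: cooling rack of pale bare pine, fixed, 324 mm long (x axis, away from the robot), 90 mm wide. Four open bays in a row, each 74 x 74 mm, centres at x = -117, -39, +39, +117 mm, y = 0. Bay floors 12 mm above the table; walls (8 mm) and dividers (4 mm) rise to 30 mm. Origin: centre of its underside, on the table. Holds the jars at the start. Left or right of the robot
- pantry_rack: pantry rack with a white floor and dark brown walls, fixed, 324 mm long (x axis, away from the robot), 90 mm wide. Four open bays in a row, each 74 x 74 mm, centres at x = -117, -39, +39, +117 mm, y = 0. Bay floors 12 mm above the table; walls (8 mm) and dividers (4 mm) rise to 30 mm. Origin: centre of its underside, on the table. Empty at the start. On the other side
- pad_red: red square pad, 68 by 68 by 4 mm, fixed on the floor of the bay of the cooling rack in which the red-lidded jar starts (its corners show around the jar; it stays behind as a record of the bay). Origin at the centre of its underside, 12 mm above the table
- pad_yellow: yellow square pad, 68 by 68 by 4 mm, fixed on the floor of the bay of the cooling rack in which the yellow-lidded jar starts (its corners show around the jar; it stays behind as a record of the bay). Origin at the centre of its underside, 12 mm above the table
- pad_green: green square pad, 68 by 68 by 4 mm, fixed on the floor of the bay of the cooling rack in which the green-lidded jar starts (its corners show around the jar; it stays behind as a record of the bay). Origin at the centre of its underside, 12 mm above the table
- pad_blue: blue square pad, 68 by 68 by 4 mm, fixed on the floor of the bay of the cooling rack in which the blue-lidded jar starts (its corners show around the jar; it stays behind as a record of the bay). Origin at the centre of its underside, 12 mm above the table
- spare_bands: bystander: brass-coloured ring of jar bands, 68 mm across, 32 mm high, loose on the table between the racks; origin at the centre of its underside
- funnel: bystander: orange canning funnel standing mouth down, 72 mm across, 50 mm high, loose on the table between the racks; origin at the centre of its underside
- label_box: bystander: cardboard box of labels, 100 by 65 by 45 mm, loose on the table outside the rack on the robot's right; origin at the centre of its underside
- spoon: bystander: long spoon, 200 mm, lying on the table outside the rack on the robot's left
There are look-alikes about, which are no part of the job. Of the things shaped like the jar_green, the green one is meant.

How it is judged:
By the outcome, as a careful person would: the job done as asked, in the order asked, and still so for the second after the job is handed in, with the robot touching nothing.
It also fails if it takes over 112 s, if anything falls off the work surface, if the arm or the gripper's body presses on something with over 40 N, if the wrist force passes 120 N, or if a joint passes its speed limit or range.

## Working session

There is one attempt and no reset: what is moved stays moved. The work goes in short steps, Python scripts to look and compute and a tool call to move; the robot and the scene stay as the last step left them, time stands still between calls to the robot, and variables do not carry over. Pictures are saved under pics/ and viewed, and the job is handed in when it is done.

Besides the shell and the picture viewer there is one more tool, called after "Request:" in YAML: its name, and indented under it one key for each argument. arm_command: Moves the arm, as the interface text tells. Its arguments: {"type":"object","properties":{"deltas":{"type":"array","items":{"type":"array","items":{"type":"number"}}},"hand":{"type":"number"}},"required":["deltas"]}

```bash
mkdir -p pics; ls; python3 - <<'E'
from workcell import ctrl
import cv2
print(ctrl.get_obs())
for n in ("scene","side","wrist"):
    c=ctrl.get_calibration(n); print(n,c)
    cv2.imwrite(f"pics/{n}0.png",cv2.cvtColor(ctrl.get_image(n),cv2.COLOR_RGB2BGR))
E
```

```text
pics
{'t': 0.0, 'qpos': array([ 1.13804248e+00,  4.23814488e-01,  1.63071472e+00,  1.32204096e-05,
        1.08863180e+00, -1.89976818e-02]), 'qvel': array([-0.00029143, -0.00047771, -0.00016413,  0.00215837,  0.00231097,
        0.0014418 ]), 'joint_torque': array([-1.46517152e-03, -5.44643927e+01, -2.73673761e+01,  6.42657350e-02,
        2.27674545e-02, -1.13011752e-04]), 'ee_pos': array([251.0265304 , 571.78017967, 246.90842893]), 'orientation': array([ 0.32335889,  1.54668512, -0.32576995]), 'ft_force': array([-0.45392725,  0.18760216, -0.04561168]), 'moment': array([-0.00397134,  0.0375544 ,  0.04024436]), 'width': 87.65911688703046}
scene {'fx': 551.0424835215642, 'fy': 551.0424835215642, 'cx': 317.3694711006682, 'cy': 234.8650556669473, 'dist': array([-0.09716837,  0.        ,  0.        ,  0.        ,  0.        ]), 'R': array([[-0.68545168,  0.72810315, -0.00466872],
       [ 0.56532148,  0.52814269, -0.63362207],
       [-0.45887648, -0.43695664, -0.77362864]]), 't': array([ 330.23101652, -253.34179458, 1336.40773065])}
side {'fx': 524.8590211833044, 'fy': 524.8590211833044, 'cx': 318.0754663793778, 'cy': 240.91210444664227, 'dist': array([-0.14726462,  0.        ,  0.        ,  0.        ,  0.        ]), 'R': array([[-0.99443143, -0.10420335,  0.01574159],
       [-0.07826388,  0.63018977, -0.77248665],
       [ 0.07057551, -0.769417  , -0.63483587]]), 't': array([ 491.15407222,   59.31025731, 1209.85398623])}
wrist {'fx': 364.3109103141958, 'fy': 364.3109103141958, 'cx': 322.0703476721651, 'cy': 239.81805142541606, 'dist': array([-0.07112563,  0.        ,  0.        ,  0.        ,  0.        ]), 'R': array([[ 4.03787137e-01,  9.14852575e-01, -8.44994668e-04],
       [ 8.78787876e-01, -3.87612202e-01,  2.78367833e-01],
       [ 2.54337998e-01, -1.13143921e-01, -9.60474172e-01]]), 't': array([-624.76576059,  -34.5752874 ,  391.49532845])}
```

View pics/scene0.png

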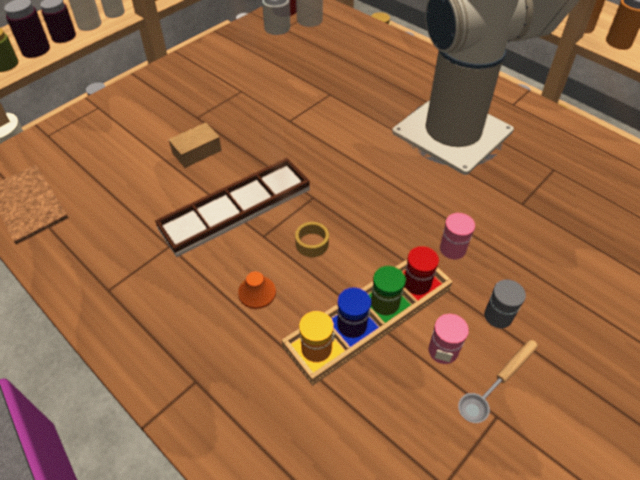

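View pics/side0.png

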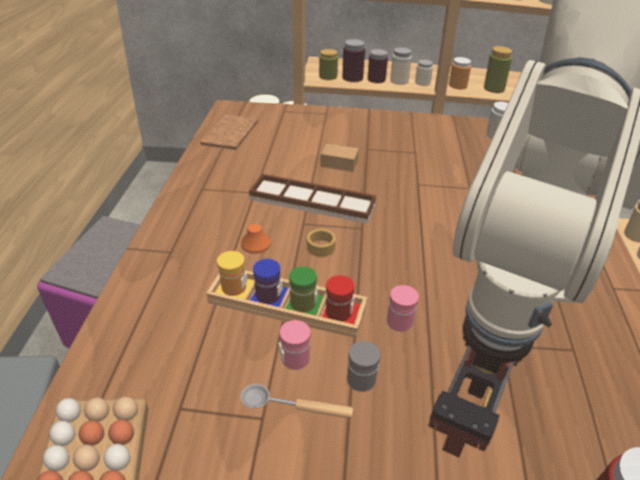

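View pics/wrist0.png

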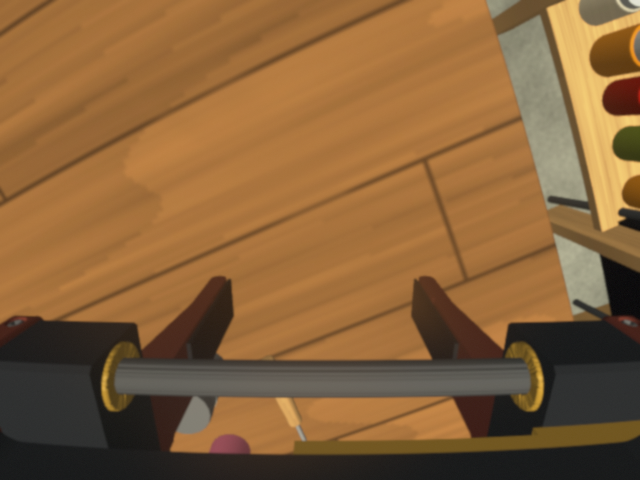

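The two views agree. The cooling rack is on the robot's left, with red nearest (scene 422,270), then green (388,290), blue (353,313) and yellow farthest (316,336). The empty pantry rack is on the right (scene 233,205). Candidates for jars are those four plus pink (458,235), pink (449,338) and grey (504,303); the last three are look-alikes.

```bash
cat > h.py <<'E'
import numpy as np, cv2
from scipy.spatial.transform import Rotation as Rn
from workcell import ctrl
def grab(n,name=None):
    c=ctrl.get_calibration(n); im=cv2.cvtColor(ctrl.get_image(n),cv2.COLOR_RGB2BGR)
    if name: cv2.imwrite(f"pics/{name}.png",im)
    return im,c
def ray(c,uv):
    K=np.array([[c['fx'],0,c['cx']],[0,c['fy'],c['cy']],[0,0,1]])
    p=cv2.undistortPoints(np.array(uv,float).reshape(-1,1,2),K,c['dist']).reshape(-1,2)
    d=np.c_[p,np.ones(len(p))]@c['R']; o=-c['R'].T@c['t']
    return o,d
def plane(c,uv,z):
    o,d=ray(c,uv); s=(z-o[2])/d[:,2]; return o+d*s[:,None]
def tri(c1,u1,c2,u2):
    o1,d1=ray(c1,u1);o2,d2=ray(c2,u2);d1=d1[0];d2=d2[0]
    A=np.c_[d1,-d2];s=np.linalg.lstsq(A,o2-o1,rcond=None)[0]
    a=o1+s[0]*d1;b=o2+s[1]*d2;return (a+b)/2,np.linalg.norm(a-b)
def pix(c,X):
    K=np.array([[c['fx'],0,c['cx']],[0,c['fy'],c['cy']],[0,0,1]])
    return cv2.projectPoints(np.array(X,float).reshape(-1,1,3),cv2.Rodrigues(c['R'])[0],c['t'],K,c['dist'])[0].reshape(-1,2)
def lids(im,sat=120,val=60,roi=None):
    hsv=cv2.cvtColor(im,cv2.COLOR_BGR2HSV);H,S,V=cv2.split(hsv);out={}
    for n,(a,b) in dict(red=(-4,4),yellow=(20,32),green=(50,75),blue=(105,128)).items():
        h=H.astype(int); h=np.where(h>170,h-180,h)
        m=((h>=a)&(h<=b)&(S>sat)&(V>val)).astype(np.uint8)
        out[n]=m
    return out
E
python3 - <<'E'
from h import *
R=Rn.from_rotvec(ctrl.get_obs()['orientation']).as_matrix();print(R.round(3))
for n in("scene","side"):
    im=cv2.imread(f"pics/{n}0.png")
    x,y,w,h=(140,150,330,240) if n=="scene" else (200,160,220,200)
    k=2.4 if n=="scene" else 3
    cv2.imwrite(f"pics/{n}0c.png",cv2.resize(im[y:y+h,x:x+w],None,fx=k,fy=k,interpolation=cv2.INTER_CUBIC))
    for col,m in lids(im).items():
        k,l,s,cc=cv2.connectedComponentsWithStats(m)
        print(n,col,[(s[i].tolist(),cc[i].round(1).tolist()) for i in range(1,k) if s[i,4]>80])
    hsv=cv2.cvtColor(im,cv2.COLOR_BGR2HSV)
    m=((hsv[...,1]<40)&(hsv[...,2]>170)).astype(np.uint8)
    k,l,s,cc=cv2.connectedComponentsWithStats(m)
    print(n,'white',[(s[i].tolist(),cc[i].round(1).tolist()) for i in range(1,k) if s[i,4]>150])
E
```

```text
[[-0.     0.402  0.916]
 [-0.001  0.916 -0.402]
 [-1.    -0.001  0.   ]]
scene red [([407, 246, 34, 54, 943], [423.2, 266.1])]
scene yellow [([299, 311, 34, 33, 849], [315.8, 326.7]), ([291, 339, 53, 34, 494], [317.6, 355.1])]
scene green [([374, 266, 32, 27, 658], [389.1, 279.3]), ([377, 297, 33, 25, 202], [395.1, 310.0])]
scene blue [([338, 288, 34, 32, 794], [353.9, 302.5]), ([333, 316, 45, 30, 336], [355.5, 330.8])]
scene white [([0, 114, 16, 22, 154], [8.1, 125.6]), ([233, 183, 35, 25, 458], [249.3, 194.9]), ([200, 198, 37, 27, 554], [217.7, 210.5]), ([166, 213, 38, 29, 585], [184.2, 226.9])]
side red [([326, 275, 28, 28, 600], [339.8, 288.3]), ([323, 303, 37, 21, 384], [342.5, 312.5]), ([599, 456, 22, 24, 154], [609.9, 470.1])]
side yellow [([217, 251, 27, 22, 397], [230.5, 260.5]), ([234, 280, 19, 19, 103], [245.3, 289.6])]
side green [([290, 267, 26, 18, 246], [302.9, 275.5])]
side blue [([254, 260, 25, 18, 364], [266.2, 268.2])]
side white [([567, 0, 73, 82, 4412], [607.0, 32.6]), ([466, 60, 69, 149, 1095], [499.1, 130.8]), ([475, 62, 153, 154, 3042], [553.8, 106.8]), ([588, 87, 52, 164, 1315], [615.0, 168.9]), ([251, 94, 27, 9, 156], [265.0, 98.6]), ([598, 108, 42, 150, 1209], [620.8, 189.7]), ([488, 171, 108, 76, 4759], [543.0, 207.5]), ([259, 182, 25, 12, 197], [270.9, 187.3]), ([286, 187, 25, 12, 212], [298.0, 192.5]), ([313, 192, 27, 13, 230], [326.0, 198.0]), ([342, 198, 27, 13, 245], [355.0, 203.7]), ([481, 263, 76, 34, 1033], [516.5, 282.6]), ([245, 390, 16, 14, 151], [252.3, 397.3]), ([57, 399, 22, 19, 333], [67.5, 408.1]), ([50, 421, 24, 21, 372], [61.6, 431.2]), ([44, 445, 24, 22, 399], [55.4, 455.9]), ([105, 444, 24, 23, 415], [116.5, 455.2]), ([620, 447, 20, 33, 563], [630.5, 464.2])]
```

```bash
python3 - <<'E'
from h import *
sc=ctrl.get_calibration("scene");sd=ctrl.get_calibration("side")
P={}
for n,a,b in(("red",(424,262.5),(340,288.5)),("green",(389.5,279.5),(303,276.5)),("blue",(354.5,304),(266.5,270)),("yellow",(315.5,327.5),(230.5,261.5))):
    t,g=tri(sc,a,sd,b);print(n,plane(sc,[a],88)[0].round(1),plane(sd,[b],88)[0].round(1),t.round(1),round(g,1))
print("whites scene z12",plane(sc,[(249.3,194.9),(217.7,210.5),(184.2,226.9)],12).round(1).tolist())
print("whites side",plane(sd,[(355,203.7),(326,198),(298,192.5),(270.9,187.3)],12).round(1).tolist())
print("pinks,grey z~70",plane(sc,[(459,225),(451,330),(507,294)],72).round(0).tolist())
E
```

```text
red [432.9 214.9  88. ] [430.  214.1  88. ] [430.6 213.5  86.2] 2.1
green [503.5 192.8  88. ] [505.7 189.   88. ] [505.4 193.8  91.9] 1.1
blue [582.7 181.   88. ] [581.2 179.1  88. ] [581.7 180.1  87.8] 2.0
yellow [660.  164.1  88. ] [659.4 162.9  88. ] [659.6 163.7  88.2] 1.1
whites scene z12 [[490.1, -193.8, 12.0], [566.2, -209.3, 12.0], [643.1, -225.4, 12.0]]
whites side [[416.0, -182.3, 12.0], [493.8, -198.6, 12.0], [570.8, -214.9, 12.0], [647.5, -230.7, 12.0]]
pinks,grey z~70 [[303.0, 206.0, 72.0], [504.0, 326.0, 72.0], [378.0, 358.0, 72.0]]
```

View pics/scene0c.png

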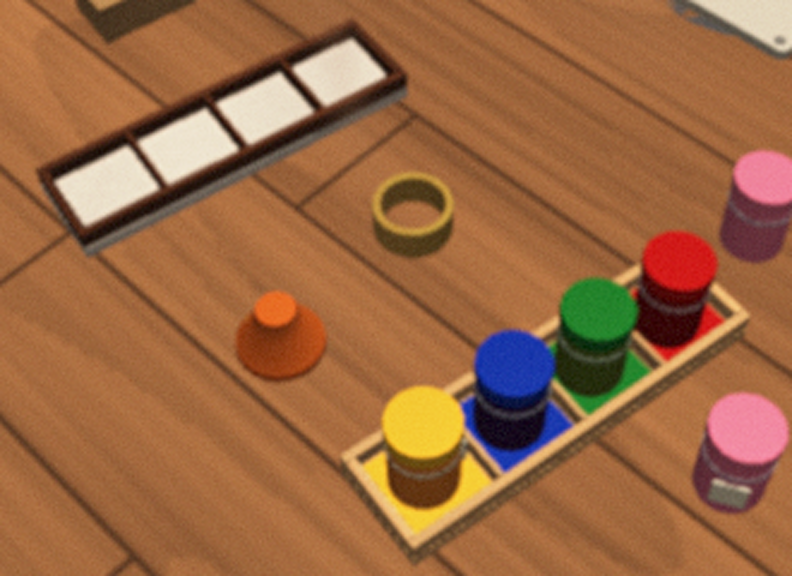

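View pics/side0c.png

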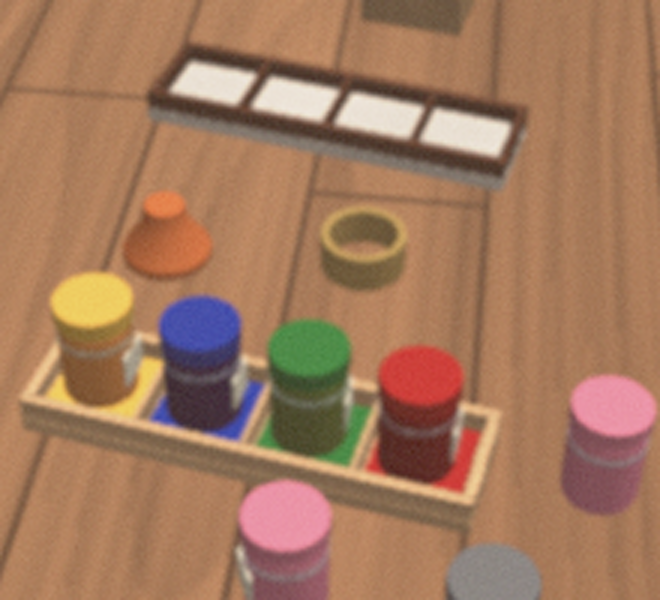

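```bash
python3 - <<'E'
from h import *
sc=ctrl.get_calibration("scene");sd=ctrl.get_calibration("side")
for n,c,uv in(("scene",sc,[(286.7,159.2),(309.6,181.3),(174.2,250),(156.7,222.1)]),("side",sd,[(375.3,194.7),(367.3,217.3),(250,191.7),(263.3,175)])):
    p=plane(c,uv,30)[:,:2];print(n,p.round(1).tolist(),p.mean(0).round(1),[round(np.linalg.norm(p[i]-p[i-1])) for i in range(4)],
     np.degrees(np.arctan2(*(p[2]+p[3]-p[0]-p[1])[::-1])).round(2))
w=ctrl.get_calibration("wrist");o=-w['R'].T@w['t'];ob=ctrl.get_obs()
R=Rn.from_rotvec(ob['orientation']).as_matrix()
print("cam in tool",R.T@(o-ob['ee_pos']),"axis in tool",R.T@w['R'][2], "camx",R.T@w['R'][0])
E
```

```text
scene [[369.1, -200.2], [384.4, -114.5], [700.5, -178.1], [681.1, -262.7]] [ 533.8 -188.9] [318, 87, 322, 87] -11.36
side [[364.7, -204.6], [382.6, -102.5], [693.0, -176.7], [673.5, -261.7]] [ 528.5 -186.4] [314, 104, 319, 87] -11.98
cam in tool [-138.14524747    0.50653297  -74.59319918] axis in tool [9.60475172e-01 1.87413759e-05 2.78365667e-01] camx [-5.59252969e-04  9.99998109e-01  1.86232468e-03]
```

```bash
cat >> h.py <<'E'
YAW=-11.8
def go(x,y,z,yaw=YAW):
    ob=ctrl.get_obs();R=Rn.from_rotvec(ob['orientation']).as_matrix()
    a=np.degrees(np.arctan2(R[1,2],R[0,2]))
    d=R.T@(np.array([x,y,z])-ob['ee_pos'])
    print("t",round(ob['t'],2),"pos",ob['ee_pos'].round(1),"toolz yaw",round(a,2),"tilt",R[:2,0].round(4),"F",ob['ft_force'].round(1),"w",round(ob['width'],1))
    print("  delta mm",d.round(1),"turn rad",round(-np.radians(yaw-a),3))
E
python3 -c "
from h import *
go(430,214,247)"
```

```text
t 0.15 pos [251.1 571.9 247.1] toolz yaw -23.71 tilt [-0.0005 -0.0011] F [ 0.5 -0.4  0.4] w 87.4
  delta mm [   0.4 -255.8  307.7] turn rad -0.208
```

Request:
arm_command:
  deltas:
    - [0,0,0,-0.1]
    - [0,0,0,-0.11]
    - [0,0,0,0]
  hand: 0.0878

```text
t: 0.45
ee_pos: [250.8, 571.3, 246.0]
orientation: [0.152, 1.566, -0.157]
ft_force: [-0.4, 0.4, 0.2]
width: 88.1
```

```bash
python3 -c "
from h import *
go(440,150,250)"
```

```text
t 0.45 pos [250.8 571.3 246. ] toolz yaw -11.3 tilt [-0.0013 -0.0029] F [-0.4  0.4  0.2] w 88.1
  delta mm [  -3.  -376.1  268. ] turn rad 0.009
```

```bash
python3 -c "
from h import *
go(355,30,260)"
```

```text
t 0.45 pos [250.8 571.3 246. ] toolz yaw -11.3 tilt [-0.0013 -0.0029] F [-0.4  0.4  0.2] w 88.1
  delta mm [ -12.5 -510.5  208.2] turn rad 0.009
```

Request:
arm_command:
  deltas:
    - [-0.002,-0.03,0.02,0]
    - [-0.002,-0.045,0.03,0]
    - [-0.002,-0.045,0.03,0]
    - [-0.002,-0.045,0.03,0]
    - [-0.002,-0.045,0.03,0]
    - [0,-0.045,0.02,0]
    - [0,-0.045,0.02,0]
    - [0,-0.045,0.01,0]
    - [0,-0.045,0.01,0]
    - [0,-0.045,0,0]

```text
t: 1.45
ee_pos: [353.4, 111.8, 255.7]
orientation: [0.174, 1.56, -0.173]
ft_force: [0.7, -0.3, 0.3]
width: 87.8
```

```bash
python3 -c "
from h import *
go(355,30,260)"
```

```text
t 1.45 pos [353.4 111.8 255.7] toolz yaw -12.65 tilt [0.0036 0.0001] F [ 0.7 -0.3  0.3] w 87.8
  delta mm [ -4.3 -79.5  19.5] turn rad -0.015
```

Request:
arm_command:
  deltas:
    - [-0.002,-0.04,0.01,-0.007]
    - [-0.002,-0.035,0.008,-0.008]
    - [0,0,0,0]
    - [0,0,0,0]

```text
t: 1.85
ee_pos: [352.2, 27.4, 260.1]
orientation: [0.176, 1.559, -0.177]
ft_force: [-0.8, 0.1, -0.2]
width: 88.2
```

```bash
python3 -c "
from h import *
grab('wrist','w1')
go(355,30,260)"
```

```text
t 1.9 pos [352.2  27.8 260. ] toolz yaw -12.79 tilt [ 0.0042 -0.0008] F [0.2 0.5 0.1] w 87.7
  delta mm [0.  2.8 2.2] turn rad -0.017
```

View pics/w1.png

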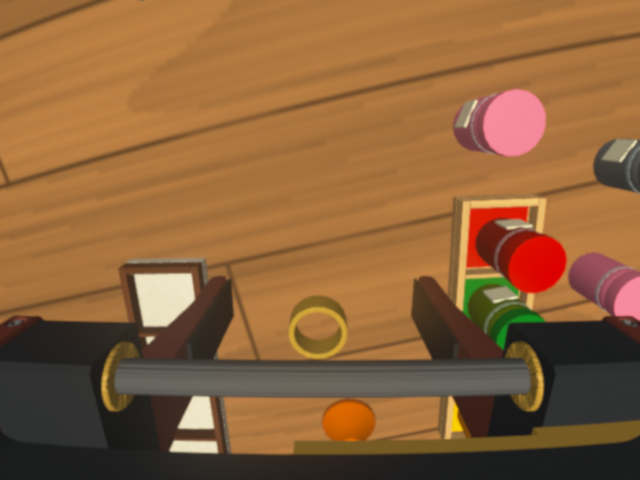

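```bash
python3 -c "
from h import *
w=ctrl.get_calibration('wrist')
for n,uv,z in(('pantry near corners',[(122,264),(206,260)],30),('cool near',[(455,198),(546,198)],30),('red lid',[(534,263)],96)):
    p=plane(w,uv,z);print(n,p.round(1).tolist(),np.linalg.norm(p[0]-p[-1]).round(1))
go(600,-15,330)"
```

```text
pantry near corners [[362.6, -199.9, 30.0], [378.9, -106.5, 30.0]] 94.8
cool near [[371.5, 163.9, 30.0], [392.6, 259.6, 30.0]] 98.0
red lid [[429.8, 206.8, 96.0]] 0.0
t 1.9 pos [352.2  27.8 260. ] toolz yaw -12.79 tilt [ 0.0042 -0.0008] F [0.2 0.5 0.1] w 87.7
  delta mm [-68.9  13.1 251.4] turn rad -0.017
```

Request:
arm_command:
  deltas:
    - [-0.012,0,0.025,-0.01]
    - [-0.012,0.002,0.035,-0.01]
    - [-0.012,0.002,0.04,0]
    - [-0.012,0.002,0.04,0]
    - [-0.012,0.002,0.04,0]
    - [-0.01,0.002,0.04,0]
    - [0,0.002,0.03,0]
    - [0,0,0,0]
    - [0,0,0,0]

```text
t: 2.8
ee_pos: [608.0, 3.3, 328.6]
orientation: [0.152, 1.567, -0.151]
ft_force: [-0.8, -0.9, -0.6]
width: 87.6
```

```bash
python3 -c "
from h import *
grab('wrist','w2')
go(600,-15,330)"
```

```text
t 2.85 pos [607.7   3.3 328.6] toolz yaw -11.04 tilt [-0.0016  0.0012] F [ 0.4  0.1 -0.6] w 87.9
  delta mm [ -1.4 -19.5  -4.1] turn rad 0.013
```

View pics/w2.png

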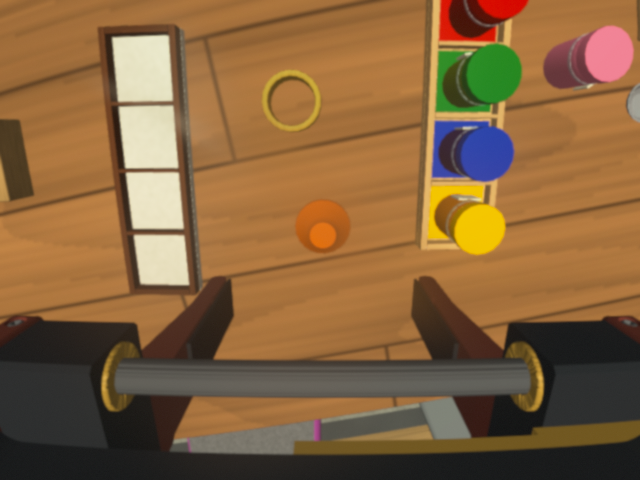

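```bash
python3 - <<'E'
from h import *
im=cv2.imread("pics/w2.png");c=ctrl.get_calibration("wrist")
hsv=cv2.cvtColor(im,cv2.COLOR_BGR2HSV)
for col,m in lids(im,150,110).items():
    m=m.copy();m[:, :400]=0;m[300:]=0
    m=cv2.morphologyEx(m,cv2.MORPH_OPEN,np.ones((5,5),np.uint8))
    k,l,s,cc=cv2.connectedComponentsWithStats(m)
    for i in range(1,k):
        if s[i,4]>300: print(col,s[i],cc[i].round(1))
g=cv2.cvtColor(im,cv2.COLOR_BGR2GRAY)
# pantry outer top edge: white+dark brown union
dark=((hsv[...,2]<115)&(hsv[...,1]>60)).astype(np.uint8)
white=((hsv[...,1]<60)&(hsv[...,2]>150)).astype(np.uint8)
u=(dark|white);u[:, :70]=0;u[:,230:]=0;u[300:]=0;u[270:,205:]=0
u=cv2.morphologyEx(u,cv2.MORPH_CLOSE,np.ones((5,5),np.uint8))
k,l,s,cc=cv2.connectedComponentsWithStats(u);i=1+np.argmax(s[1:,4]);print(s[i])
cn=cv2.findContours((l==i).astype(np.uint8),cv2.RETR_EXTERNAL,cv2.CHAIN_APPROX_NONE)[0][0]
q=cv2.approxPolyDP(cn,8,True).reshape(-1,2);print(q.tolist());print(plane(c,q,30).round(1).tolist())
white[:, :70]=0;white[:,230:]=0;white[300:]=0
k,l,s,cc=cv2.connectedComponentsWithStats(white)
for i in range(1,k):
    if s[i,4]>500: print(s[i],cc[i].round(1),plane(c,[cc[i]],12).round(1))
v=cv2.resize(im[10:310,80:230],None,fx=2,fy=2,interpolation=2);v2=cv2.resize(im[0:270,400:540],None,fx=2.2,fy=2.2,interpolation=2)
cv2.imwrite("pics/w2a.png",np.hstack([v[:594],v2[:594]]))
E
```

```text
red [440   0  23  40 506] [447.4  23. ]
red [477   0  50  19 703] [501.3   7.3]
yellow [ 427  185   57   54 1077] [446.4 203.2]
yellow [ 451  202   55   53 2268] [477.6 227.8]
green [ 467   45   54   58 2468] [493.4  72.9]
green [438  52  20  30 354] [445.4  62.8]
blue [ 461  123   51   57 2199] [485.9 152.6]
[   70    25   135   275 19372]
[[99, 28], [101, 62], [70, 73], [101, 66], [130, 294], [204, 299], [182, 128], [176, 161], [173, 34], [186, 106], [182, 32]]
[[367.0, -204.1, 30.0], [402.4, -212.8, 30.0], [404.7, -253.6, 30.0], [406.5, -214.2, 30.0], [682.5, -272.1, 30.0], [708.0, -175.1, 30.0], [493.7, -140.1, 30.0], [528.8, -158.0, 30.0], [393.5, -122.4, 30.0], [471.1, -128.7, 30.0], [393.8, -111.9, 30.0]]
[ 112   35   60   66 3607] [142.3  67.9] [[ 415.2 -174.5   12. ]]
[ 119  105   59   63 3320] [148.1 136.3] [[ 492.5 -191.    12. ]]
[ 126  173   57   56 2869] [154.4 200.3] [[ 570.3 -207.5   12. ]]
[ 134  236   54   49 2362] [161.3 259.5] [[ 648.7 -223.6   12. ]]
```

View pics/w2a.png

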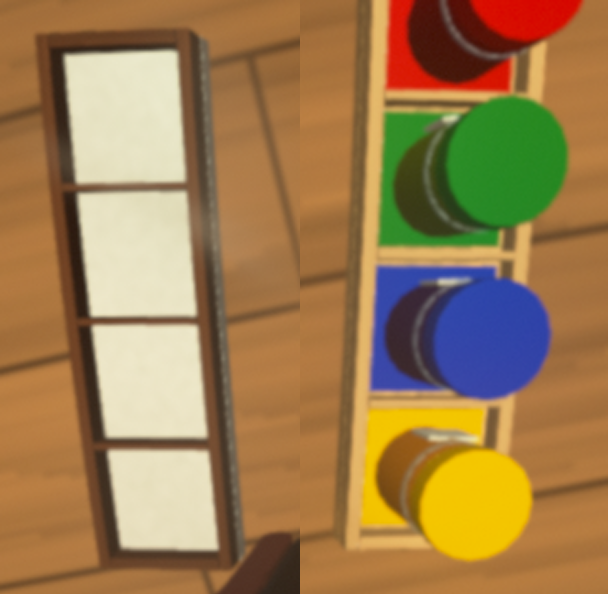

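```bash
python3 - <<'E'
from h import *
c=ctrl.get_calibration("wrist")
p=plane(c,[(98.5,27.5),(178.5,25),(196.5,293),(130.5,293.5)],30)[:,:2]
print(p.round(1).tolist(),p.mean(0).round(1),[round(np.linalg.norm(p[i]-p[i-1])) for i in range(4)],np.degrees(np.arctan2(*(p[2]+p[3]-p[0]-p[1])[::-1])).round(2))
w=np.array([[415.2,-174.5],[492.5,-191],[570.3,-207.5],[648.7,-223.6]]);print(w.mean(0),np.degrees(np.arctan2(*(w[3]-w[0])[::-1])))
# inner edges of the bay walls (top, z30): crop pts
q=np.array([(52,47),(180,44),(215,550),(107,553)])/2+[80,10]
q=plane(c,q,30)[:,:2];print("inner top",q.round(1).tolist(),q.mean(0).round(1),[round(np.linalg.norm(q[i]-q[i-1])) for i in range(4)])
for n,uv in(("green",(494,74)),("blue",(486.5,152)),("yellow",(478.3,228.3))):
    print(n,plane(c,[uv],96).round(1))
# cooling rack left-edge/dividers
r=np.array([(385,100),(378,255),(370,397),(345,548)])
r=np.c_[(r[:,0]-300)/2.2+400,r[:,1]/2.2]
print(plane(c,r,30).round(1).tolist())
E
```

```text
[[366.3, -204.5], [385.8, -113.9], [697.8, -182.4], [682.0, -271.2]] [ 533. -193.] [323, 93, 319, 90] -12.15
[ 531.675 -199.15 ] -11.875054172443258
inner top [[374.6, -197.8], [390.7, -125.2], [684.6, -190.9], [673.1, -263.5]] [ 530.8 -194.3] [306, 74, 301, 74]
green [[508.5 192.3  96. ]]
blue [[581.4 178.   96. ]]
yellow [[659.4 163.   96. ]]
[[463.1, 164.1, 30.0], [537.8, 150.8, 30.0], [611.1, 137.5, 30.0], [694.4, 113.4, 30.0]]
```

Pantry rack centre is about (532,-193.5) with yaw -11.9°, and the edges measure 321×91 mm against 324×90 specified. Lid positions from three views agree within about 3 mm for green, blue and yellow. Starting with yellow, which goes to the nearest pantry bay.

```bash
sed -i 's/YAW=-11.8/YAW=-11.9/' h.py; cat >> h.py <<'E'
J=dict(red=(430,212),green=(506.5,192.5),blue=(581.5,178.3),yellow=(659.5,163.3))
B=dict(red=(646.3,-217.6),green=(570,-201.5),blue=(493.6,-185.5),yellow=(417.3,-169.4))
E
python3 -c "
from h import *
go(*J['yellow'],200)"
```

```text
t 2.85 pos [607.7   3.3 328.6] toolz yaw -11.04 tilt [-0.0016  0.0012] F [ 0.4  0.1 -0.6] w 87.9
  delta mm [128.7 166.8  20.4] turn rad 0.015
```

Request:
arm_command:
  deltas:
    - [0.01,0.025,0.005,0.005]
    - [0.02,0.035,0.005,0.005]
    - [0.025,0.035,0.005,0.005]
    - [0.025,0.035,0.005,0]
    - [0.025,0.025,0,0]
    - [0.02,0.012,0,0]
    - [0,0,0,0]
    - [0,0,0,0]

```text
t: 3.65
ee_pos: [653.0, 174.3, 201.1]
orientation: [0.161, 1.569, -0.162]
ft_force: [-0.2, -0.1, -0.0]
width: 87.7
```

```bash
python3 -c "
from h import *
grab('wrist','w3')
go(*J['yellow'],200)"
```

```text
t 3.7 pos [652.9 174.  201.3] toolz yaw -11.78 tilt [-0.0041 -0.0001] F [-0.8 -0.2  0.7] w 87.9
  delta mm [ 1.2 -9.2  8.7] turn rad 0.002
```

View pics/w3.png

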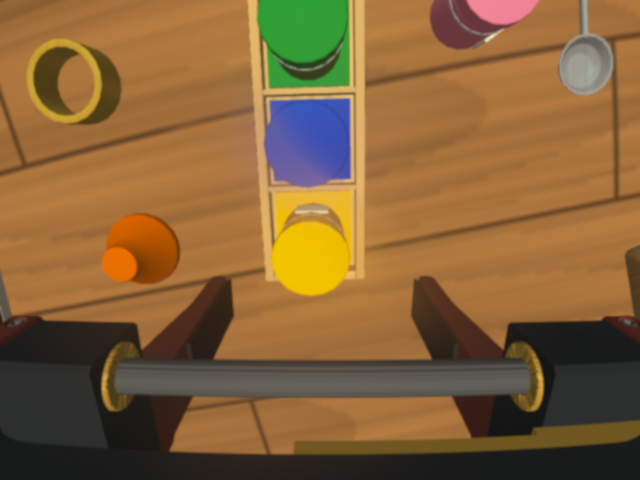

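```bash
python3 -c "
from h import *
c=ctrl.get_calibration('wrist')
print(plane(c,[(311,255.5),(308,143.5),(303,22)],96).round(1).tolist())
go(*J['yellow'],100)"
```

```text
[[658.3, 165.0, 96.0], [583.1, 179.4, 96.0], [511.4, 192.0, 96.0]]
t 3.7 pos [652.9 174.  201.3] toolz yaw -11.78 tilt [-0.0041 -0.0001] F [-0.8 -0.2  0.7] w 87.9
  delta mm [101.2  -9.1   9.1] turn rad 0.002
```

Request:
arm_command:
  deltas:
    - [0.015,-0.008,0.008,0]
    - [0.03,0,0,0]
    - [0.03,0,0,0]
    - [0.015,0,0,0]
    - [0,0,0,0]

```text
t: 4.2
ee_pos: [663.1, 158.5, 113.4]
orientation: [0.166, 1.558, -0.164]
ft_force: [0.1, -0.1, -0.0]
width: 87.6
```

```bash
python3 -c "
from h import *
grab('wrist','w4')
go(659,164.3,69)"
```

```text
t 4.25 pos [663.6 158.6 114.5] toolz yaw -12.05 tilt [0.0074 0.0013] F [ 0.6 -0.1 -0.2] w 87.8
  delta mm [45.5  4.5 -6. ] turn rad -0.003
```

View pics/w4.png

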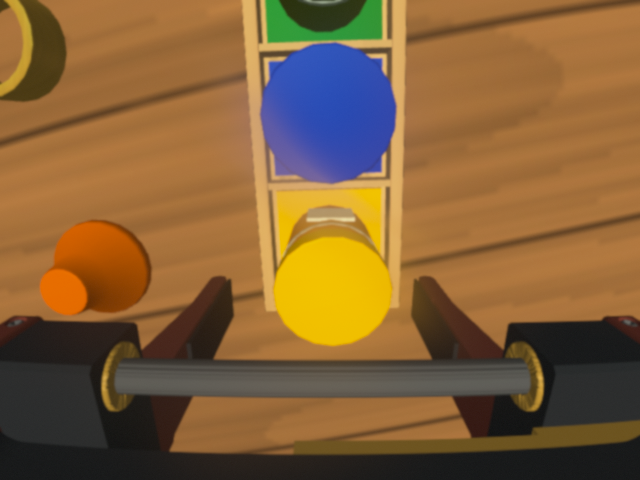

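```bash
python3 -c "
from h import *
c=ctrl.get_calibration('wrist')
p=plane(c,[(333,289.5),(328.5,113)],96);print(p.round(1).tolist())
go(p[0,0],p[0,1],69)"
```

```text
[[660.0, 164.8, 96.0], [583.0, 178.8, 96.0]]
t 4.25 pos [663.6 158.6 114.5] toolz yaw -12.05 tilt [0.0074 0.0013] F [ 0.6 -0.1 -0.2] w 87.8
  delta mm [45.5  5.2 -5.1] turn rad -0.003
```

Request:
arm_command:
  deltas:
    - [0.01,0.005,-0.005,0]
    - [0.015,0,0,0]
    - [0.012,0,0,0]
    - [0.006,0,0,0]
    - [0,0,0,0]

```text
t: 4.75
ee_pos: [662.3, 165.3, 71.7]
orientation: [0.168, 1.552, -0.162]
ft_force: [-0.1, -0.1, -0.2]
width: 87.7
```

```bash
python3 -c "
from h import *
go(659.7,164.6,69)"
```

```text
t 4.75 pos [662.3 165.3  71.7] toolz yaw -12.07 tilt [0.0132 0.0026] F [-0.1 -0.1 -0.2] w 87.7
  delta mm [ 2.7 -1.2 -2.4] turn rad -0.003
```

Request:
arm_command:
  deltas:
    - [0.002,-0.001,-0.003,0]
    - [0,0,0,0]

```text
t: 4.95
ee_pos: [659.0, 165.0, 69.4]
orientation: [0.168, 1.552, -0.162]
ft_force: [-0.3, -0.2, -0.7]
width: 87.9
```

Request:
arm_command:
  deltas:
    - [0,0,0,0]
    - [0,0,0,0]
    - [0,0,0,0]
    - [0,0,0,0]
    - [0,0,0,0]
    - [0,0,0,0]
  hand: 0.04

```text
t: 5.55
ee_pos: [659.8, 165.2, 70.8]
orientation: [0.168, 1.55, -0.161]
ft_force: [0.3, 0.2, -2.0]
width: 55.5
```

```bash
python3 -c "
from h import *
go(659.7,164.6,69)"
```

```text
t 5.55 pos [659.8 165.2  70.8] toolz yaw -12.06 tilt [0.0153 0.0031] F [ 0.3  0.2 -2. ] w 55.5
  delta mm [ 1.8 -0.6  0. ] turn rad -0.003
```

Request:
arm_command:
  deltas:
    - [0,0,0,0]
    - [-0.01,0,0,0]
    - [-0.02,0,0,0]
    - [-0.03,0,0,0]
    - [-0.03,0,0,0]
    - [-0.02,0,0,0]
    - [0,0,0,0]

```text
t: 6.25
ee_pos: [656.6, 164.5, 185.3]
orientation: [0.168, 1.554, -0.162]
ft_force: [0.7, 0.6, -2.1]
width: 55.6
```

```bash
python3 -c "
from h import *
grab('wrist','w5')
go(*B['yellow'],190)"
```

```text
t 6.3 pos [656.  164.3 183.8] toolz yaw -12.05 tilt [0.0094 0.0017] F [-0.3  0.5 -1.6] w 55.6
  delta mm [  -9.1 -376.2 -163.6] turn rad -0.003
```

View pics/w5.png

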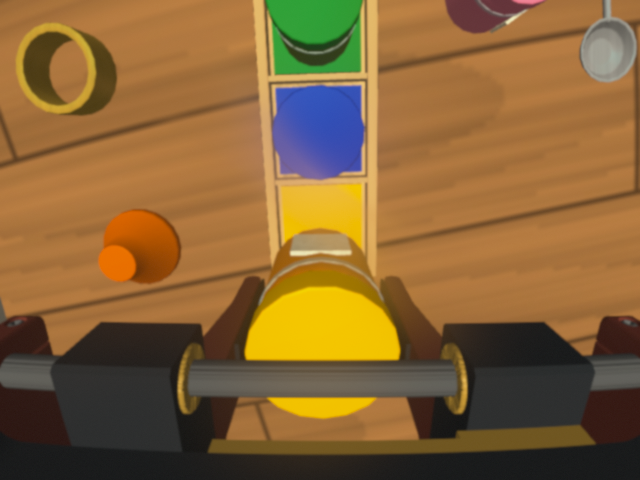

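Request:
arm_command:
  deltas:
    - [0,-0.01,-0.005,0]
    - [0,-0.02,-0.01,0]
    - [0,-0.03,-0.015,0]
    - [0,-0.035,-0.015,0]
    - [0,-0.04,-0.018,0]
    - [0,-0.04,-0.018,0]
    - [0,-0.04,-0.018,0]
    - [0,-0.04,-0.018,0]
    - [0,-0.035,-0.015,0]
    - [0,-0.025,-0.01,0]

```text
t: 7.3
ee_pos: [430.9, -123.2, 169.1]
orientation: [0.161, 1.579, -0.16]
ft_force: [0.7, -0.3, -0.8]
width: 55.3
```

Request:
arm_command:
  deltas:
    - [0,-0.015,-0.007,0]
    - [0,-0.005,-0.003,0]
    - [0,0,0,0]

```text
t: 7.6
ee_pos: [409.8, -143.0, 166.2]
orientation: [0.167, 1.587, -0.163]
ft_force: [0.3, 0.3, -2.5]
width: 55.4
```

```bash
python3 -c "
from h import *
go(*B['yellow'],130)"
```

```text
t 7.6 pos [ 409.8 -143.   166.2] toolz yaw -12.01 tilt [-0.0218  0.0049] F [ 0.3  0.3 -2.5] w 55.4
  delta mm [ 35.9 -24.3  13.6] turn rad -0.002
```

Request:
arm_command:
  deltas:
    - [0,-0.012,0.007,0]
    - [0,-0.01,0.006,0]
    - [0,0,0,0]
    - [0,0,0,0]
    - [0,0,0,0]

```text
t: 8.1
ee_pos: [420.4, -168.0, 165.0]
orientation: [0.165, 1.587, -0.161]
ft_force: [0.2, -0.1, -2.5]
width: 55.2
```

```bash
python3 -c "
from h import *
im,c=grab('wrist','w6')
go(*B['yellow'],130)"
```

```text
t 8.15 pos [ 420.3 -167.9  165. ] toolz yaw -11.86 tilt [-0.0219  0.0052] F [ 0.5 -0.4 -2.2] w 55.6
  delta mm [35.1 -2.1 -1.9] turn rad 0.001
```

View pics/w6.png

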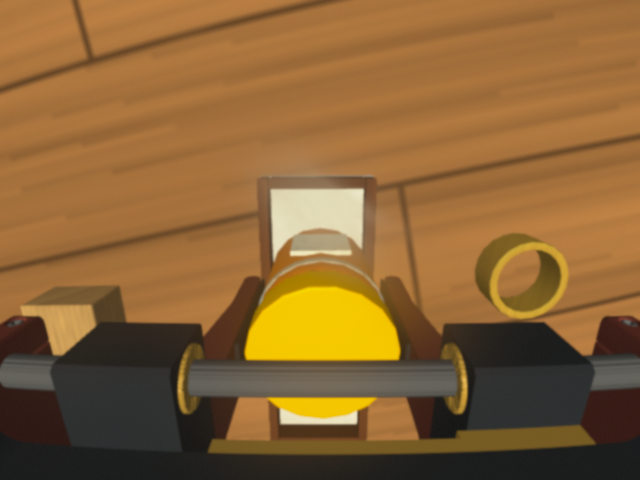

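```bash
python3 -c "
from h import *
c=ctrl.get_calibration('wrist')
p=plane(c,[(258.5,178.5),(377,177.5)],30);m=p.mean(0);print(p.round(1).tolist(),np.linalg.norm(p[0]-p[1]).round(1))
a=np.radians(-11.9);print('bay1',m[:2]+45*np.array([np.cos(a),np.sin(a)]))
go(*B['yellow'],72)"
```

```text
[[365.5, -204.8, 30.0], [383.2, -117.7, 30.0]] 88.8
bay1 [ 418.3991646  -170.51449884]
t 8.15 pos [ 420.3 -167.9  165. ] toolz yaw -11.86 tilt [-0.0219  0.0052] F [ 0.5 -0.4 -2.2] w 55.6
  delta mm [93.1 -2.2 -0.6] turn rad 0.001
```

Request:
arm_command:
  deltas:
    - [0.01,-0.002,-0.002,0]
    - [0.02,0,0,0]
    - [0.02,0,0,0]
    - [0.015,0,0,0]
    - [0.01,0,0,0]
    - [0.005,0,0,0]
    - [0,0,0,0]

```text
t: 8.85
ee_pos: [415.3, -167.9, 80.3]
orientation: [0.163, 1.587, -0.159]
ft_force: [0.4, -0.6, -1.4]
width: 55.6
```

```bash
python3 -c "
from h import *
go(*B['yellow'],67)"
```

```text
t 8.85 pos [ 415.3 -167.9   80.3] toolz yaw -11.72 tilt [-0.0214  0.0049] F [ 0.4 -0.6 -1.4] w 55.6
  delta mm [13.3 -1.1  2.6] turn rad 0.003
```

Request:
arm_command:
  deltas:
    - [0.006,-0.001,0.003,0]
    - [0.003,0,0,0]
    - [0,0,0,0]

```text
t: 9.15
ee_pos: [418.9, -169.9, 71.5]
orientation: [0.163, 1.584, -0.159]
ft_force: [-0.0, -0.5, -1.6]
width: 55.6
```

Request:
arm_command:
  deltas:
    - [0.002,0,0,0]
    - [0.001,0,0,0]

```text
t: 9.35
ee_pos: [419.4, -170.2, 68.9]
orientation: [0.162, 1.583, -0.16]
ft_force: [-1.0, -0.0, -1.4]
width: 55.6
```

Request:
arm_command:
  deltas:
    - [0.001,0,0,0]
    - [0.001,0,0,0]

```text
t: 9.55
ee_pos: [419.5, -170.2, 67.2]
orientation: [0.162, 1.583, -0.16]
ft_force: [-4.3, -0.1, 16.2]
width: 55.3
```

Request:
arm_command:
  deltas:
    - [0.001,0,0,0]
    - [0.001,0,0,0]

```text
t: 9.75
ee_pos: [419.5, -170.3, 67.1]
orientation: [0.162, 1.583, -0.16]
ft_force: [-4.4, 1.6, 17.6]
width: 55.8
```

Request:
arm_command:
  deltas:
    - [-0.0005,0,0,0]
    - [0,0,0,0]

```text
t: 9.95
ee_pos: [419.7, -170.4, 68.2]
orientation: [0.162, 1.582, -0.16]
ft_force: [0.6, -0.1, -2.9]
width: 55.7
```

Request:
arm_command:
  deltas:
    - [0,0,0,0]
    - [0,0,0,0]
    - [0,0,0,0]
    - [0,0,0,0]
  hand: 0.0878

```text
t: 10.35
ee_pos: [420.0, -170.6, 68.2]
orientation: [0.161, 1.581, -0.16]
ft_force: [1.0, 0.2, -0.5]
width: 84.1
```

```bash
python3 -c "
from h import *
im,c=grab('wrist','w7')
go(*B['yellow'],180)"
```

```text
t 10.4 pos [ 420.  -170.6   68.2] toolz yaw -11.7 tilt [-0.016   0.0025] F [-0.5 -0.2 -0.6] w 86.6
  delta mm [-111.8    0.5   -4.7] turn rad 0.003
```

View pics/w7.png

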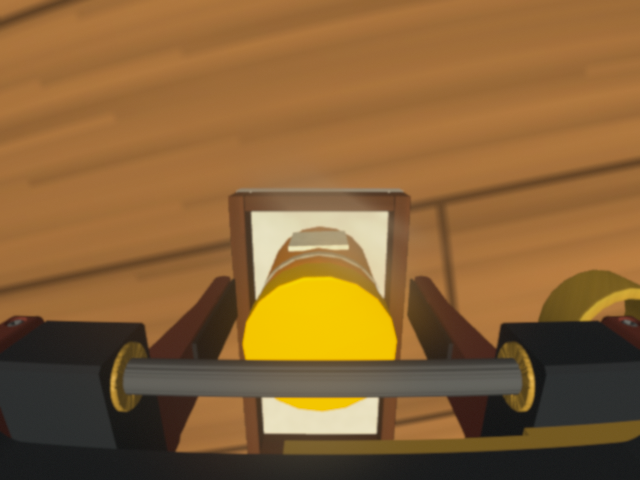

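Request:
arm_command:
  deltas:
    - [-0.01,0,0,0]
    - [-0.03,0,0,0]
    - [-0.03,0,0,0]
    - [-0.03,0,0,0]
    - [-0.01,0.03,0.01,0]
    - [0,0.04,0.02,0]
    - [0,0.04,0.02,0]
    - [0,0.04,0.018,0]
    - [0,0.04,0.018,0]
    - [0,0.04,0.018,0]

```text
t: 11.4
ee_pos: [573.8, 36.7, 188.4]
orientation: [0.168, 1.577, -0.166]
ft_force: [0.4, -0.5, 0.1]
width: 87.8
```

```bash
python3 -c "
from h import *
go(583,179,180)"
```

```text
t 11.4 pos [573.8  36.7 188.4] toolz yaw -12.19 tilt [-0.0121  0.0027] F [ 0.4 -0.5  0.1] w 87.8
  delta mm [  8.7 141.  -21. ] turn rad -0.005
```

Request:
arm_command:
  deltas:
    - [0,0.04,-0.012,-0.003]
    - [0,0.04,-0.01,-0.002]
    - [0,0.03,0,0]
    - [0,0.015,0,0]
    - [0,0,0,0]
    - [0,0,0,0]

```text
t: 12.0
ee_pos: [581.2, 172.7, 192.6]
orientation: [0.161, 1.572, -0.157]
ft_force: [0.5, -1.1, -0.2]
width: 87.8
```

```bash
python3 -c "
from h import *
im,c=grab('wrist','w8')
go(583,179,180)"
```

```text
t 12.05 pos [581.2 172.3 192.6] toolz yaw -11.62 tilt [-0.0072  0.0035] F [0.  0.1 0.9] w 87.6
  delta mm [12.6  6.9  0.5] turn rad 0.005
```

View pics/w8.png

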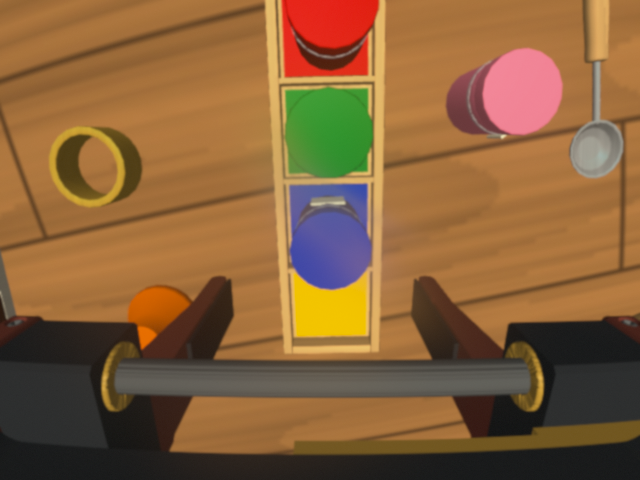

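```bash
python3 -c "
from h import *
c=ctrl.get_calibration('wrist')
p=plane(c,[(331,247),(329.5,131.5),(332,6)],96);print(p.round(1).tolist())
go(p[0,0],p[0,1],69)"
```

```text
[[580.4, 179.0, 96.0], [506.6, 192.9, 96.0], [436.6, 208.6, 96.0]]
t 12.05 pos [581.2 172.3 192.6] toolz yaw -11.62 tilt [-0.0072  0.0035] F [0.  0.1 0.9] w 87.6
  delta mm [123.6   6.1  -1.2] turn rad 0.005
```

Request:
arm_command:
  deltas:
    - [0.01,0.006,-0.001,0.004]
    - [0.025,0,0,0]
    - [0.03,0,0,0]
    - [0.025,0,0,0]
    - [0.01,0,0,0]
    - [0,0,0,0]

```text
t: 12.65
ee_pos: [580.9, 172.7, 88.2]
orientation: [0.172, 1.571, -0.169]
ft_force: [-0.4, -0.4, 0.1]
width: 87.7
```

```bash
python3 -c "
from h import *
go(581.5,178.7,69)"
```

```text
t 12.65 pos [580.9 172.7  88.2] toolz yaw -12.44 tilt [-0.0069  0.0031] F [-0.4 -0.4  0.1] w 87.7
  delta mm [19.3  6.  -0.6] turn rad -0.009
```

Request:
arm_command:
  deltas:
    - [0.01,0.005,0,-0.008]
    - [0.008,0.001,0,0]
    - [0,0,0,0]
    - [0,0,0,0]

```text
t: 13.05
ee_pos: [583.8, 178.8, 71.0]
orientation: [0.168, 1.569, -0.162]
ft_force: [-0.5, -1.1, 0.4]
width: 88.0
```

```bash
python3 -c "
from h import *
go(581.5,178.7,69)"
```

```text
t 13.05 pos [583.8 178.8  71. ] toolz yaw -12.02 tilt [-0.0037  0.004 ] F [-0.5 -1.1  0.4] w 88.0
  delta mm [ 2.  -0.6 -2.3] turn rad -0.002
```

Request:
arm_command:
  deltas:
    - [0.002,0,-0.002,0]
    - [0,0,0,0]

```text
t: 13.25
ee_pos: [582.3, 179.6, 69.8]
orientation: [0.168, 1.567, -0.161]
ft_force: [-0.5, 0.2, 0.1]
width: 87.6
```

Request:
arm_command:
  deltas:
    - [0,0,0,0]
    - [0,0,0,0]
    - [0,0,0,0]
    - [0,0,0,0]
    - [0,0,0,0]
    - [0,0,0,0]
    - [0,0,0,0]
  hand: 0.04

```text
t: 13.95
ee_pos: [582.7, 179.7, 70.8]
orientation: [0.168, 1.566, -0.161]
ft_force: [0.4, 1.1, -0.9]
width: 55.4
```

Request:
arm_command:
  deltas:
    - [-0.01,0,0,0]
    - [-0.02,0,0,0]
    - [-0.03,0,0,0]
    - [-0.03,0,0,0]
    - [-0.02,0,0,0]
    - [0,0,0,0]

```text
t: 14.55
ee_pos: [581.0, 178.8, 184.9]
orientation: [0.167, 1.571, -0.162]
ft_force: [0.2, -0.8, -2.5]
width: 55.3
```

```bash
python3 -c "
from h import *
im,c=grab('wrist','w9')
go(*B['blue'],185)"
```

```text
t 14.6 pos [580.4 178.5 183.5] toolz yaw -12.01 tilt [-0.0074  0.0031] F [-0.3  0.1 -2.3] w 55.3
  delta mm [  -2.  -374.1   -9.1] turn rad -0.002
```

View pics/w9.png

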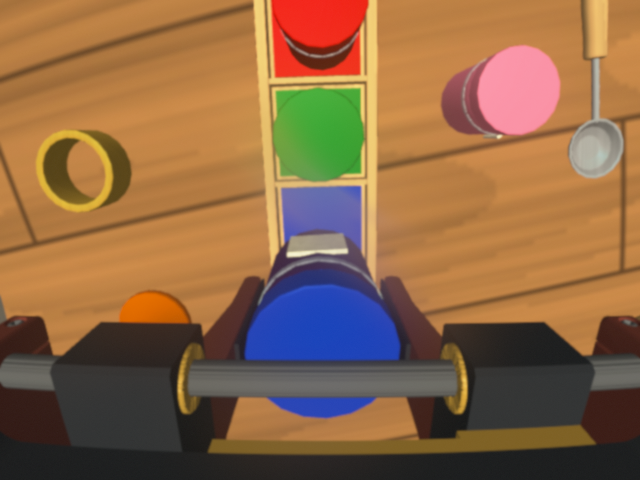

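Request:
arm_command:
  deltas:
    - [0,-0.01,0,0]
    - [0,-0.02,0,0]
    - [0,-0.03,0,0]
    - [0,-0.035,0,0]
    - [0,-0.04,0,0]
    - [0,-0.04,0,0]
    - [0,-0.04,0,0]
    - [0,-0.04,0,0]
    - [0,-0.035,0,0]
    - [0,-0.025,0,0]

```text
t: 15.6
ee_pos: [501.7, -141.7, 169.4]
orientation: [0.16, 1.596, -0.16]
ft_force: [0.8, 0.1, -1.8]
width: 56.0
```

Request:
arm_command:
  deltas:
    - [0,-0.02,0,0]
    - [0,-0.01,0,0]
    - [0,0,0,0]
    - [0,0,0,0]

```text
t: 16.0
ee_pos: [490.1, -175.1, 164.8]
orientation: [0.167, 1.605, -0.163]
ft_force: [-0.4, 1.4, -2.5]
width: 55.3
```

```bash
python3 -c "
from h import *
go(*B['blue'],185)"
```

```text
t 16.0 pos [ 490.1 -175.1  164.8] toolz yaw -11.97 tilt [-0.0399  0.0063] F [-0.4  1.4 -2.5] w 55.3
  delta mm [-20.4  -9.5   4.8] turn rad -0.001
```

Request:
arm_command:
  deltas:
    - [-0.008,-0.009,0.004,0]
    - [-0.008,0,0,0]
    - [-0.008,0,0,0]
    - [-0.008,0,0,0]
    - [-0.008,0,0,0]
    - [-0.008,0,0,0]
    - [-0.008,0,0,0]
    - [-0.008,0,0,0]
    - [0,0,0,0]

```text
t: 16.9
ee_pos: [496.5, -182.7, 235.6]
orientation: [0.163, 1.603, -0.159]
ft_force: [-0.6, -0.4, -2.7]
width: 55.5
```

```bash
python3 -c "
from h import *
go(*B['blue'],185)"
```

```text
t 16.9 pos [ 496.5 -182.7  235.6] toolz yaw -11.68 tilt [-0.0378  0.0059] F [-0.6 -0.4 -2.7] w 55.5
  delta mm [50.6 -3.2 -0.4] turn rad 0.004
```

Request:
arm_command:
  deltas:
    - [0.03,0,0,0]
    - [0.045,0,0,0]
    - [0,0,0,0]
    - [0,0,0,0]

```text
t: 17.3
ee_pos: [495.4, -183.0, 161.2]
orientation: [0.162, 1.599, -0.16]
ft_force: [0.1, 0.0, -1.3]
width: 55.7
```

```bash
python3 -c "
from h import *
go(*B['blue'],185)"
```

```text
t 17.3 pos [ 495.4 -183.   161.2] toolz yaw -11.7 tilt [-0.0338  0.0044] F [ 0.1  0.  -1.3] w 55.7
  delta mm [-23.7  -2.8  -2. ] turn rad 0.004
```

Request:
arm_command:
  deltas:
    - [-0.01,0,0.03,0]
    - [0,0,0.045,0]
    - [0,0,0.03,0]
    - [0,0,0,0]
    - [0,0,0,0]

```text
t: 17.8
ee_pos: [603.2, -205.7, 176.4]
orientation: [0.161, 1.594, -0.162]
ft_force: [-0.3, 0.4, -2.2]
width: 55.4
```

```bash
python3 -c "
from h import *
go(*B['blue'],185)"
```

```text
t 17.8 pos [ 603.2 -205.7  176.4] toolz yaw -11.73 tilt [-0.0291  0.0027] F [-0.3  0.4 -2.2] w 55.4
  delta mm [  -5.4   -2.6 -111.7] turn rad 0.003
```

Request:
arm_command:
  deltas:
    - [0,0,-0.015,0]
    - [0,0,-0.015,0]
    - [0,0,-0.015,0]
    - [0,0,-0.015,0]
    - [0,0,-0.015,0]
    - [0,0,-0.015,0]
    - [0,0,0,0]
    - [0,0,0,0]

```text
t: 18.6
ee_pos: [505.9, -185.4, 187.1]
orientation: [0.161, 1.592, -0.163]
ft_force: [0.3, -0.5, -1.7]
width: 55.4
```

```bash
python3 -c "
from h import *
go(*B['blue'],185)"
```

```text
t 18.6 pos [ 505.9 -185.4  187.1] toolz yaw -11.78 tilt [-0.0269  0.0017] F [ 0.3 -0.5 -1.7] w 55.4
  delta mm [  2.4  -2.6 -11.9] turn rad 0.002
```

Request:
arm_command:
  deltas:
    - [0.01,-0.002,-0.011,0.002]
    - [0.02,0,0,0]
    - [0.025,0,0,0]
    - [0.025,0,0,0]
    - [0.012,0,0,0]
    - [0.005,0,0,0]
    - [0,0,0,0]

```text
t: 19.3
ee_pos: [491.7, -185.9, 86.8]
orientation: [0.162, 1.589, -0.165]
ft_force: [0.7, -0.0, -1.9]
width: 55.4
```

```bash
python3 -c "
from h import *
go(*B['blue'],67)
im,c=grab('wrist','w10')"
```

```text
t 19.3 pos [ 491.7 -185.9   86.8] toolz yaw -11.91 tilt [-0.024   0.0004] F [ 0.7 -0.  -1.9] w 55.4
  delta mm [19.8  0.9  2.3] turn rad -0.0
```

View pics/w10.png

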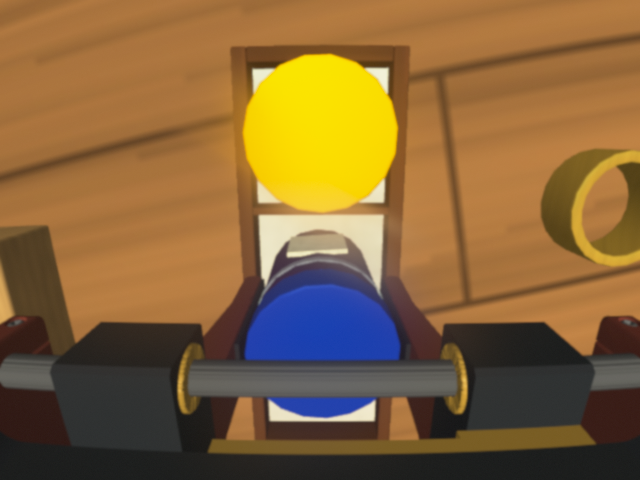

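Request:
arm_command:
  deltas:
    - [0.008,0.001,0.002,0]
    - [0.005,0,0,0]
    - [0.002,0,0,0]
    - [0,0,0,0]

```text
t: 19.75
ee_pos: [495.9, -186.1, 73.4]
orientation: [0.161, 1.583, -0.166]
ft_force: [-0.0, -0.9, -2.4]
width: 55.6
```

Request:
arm_command:
  deltas:
    - [0.0015,0,0,0]
    - [0,0,0,0]

```text
t: 19.95
ee_pos: [496.2, -186.1, 72.1]
orientation: [0.16, 1.582, -0.166]
ft_force: [0.1, 0.8, -2.4]
width: 55.3
```

Request:
arm_command:
  deltas:
    - [0.003,0,-0.001,0]
    - [0.0005,0,0,0]

```text
t: 20.15
ee_pos: [495.2, -186.0, 68.7]
orientation: [0.16, 1.582, -0.167]
ft_force: [-0.6, -0.7, -2.4]
width: 55.2
```

Request:
arm_command:
  deltas:
    - [0.001,0,0,0]
    - [0,0,0,0]

```text
t: 20.35
ee_pos: [495.1, -186.0, 67.5]
orientation: [0.16, 1.582, -0.167]
ft_force: [-0.8, -0.1, -2.3]
width: 55.4
```

Request:
arm_command:
  deltas:
    - [0.0006,0,0,0]

```text
t: 20.45
ee_pos: [495.2, -186.0, 67.0]
orientation: [0.16, 1.582, -0.167]
ft_force: [-1.5, -0.6, 5.7]
width: 55.7
```

Request:
arm_command:
  deltas:
    - [0.0005,0,0,0]

```text
t: 20.55
ee_pos: [495.3, -186.1, 66.9]
orientation: [0.16, 1.582, -0.167]
ft_force: [-2.5, 0.8, 8.7]
width: 55.4
```

Contact at 8 N, so I'm releasing here.

Request:
arm_command:
  deltas:
    - [0,0,0,0]
    - [0,0,0,0]
    - [0,0,0,0]
    - [0,0,0,0]
    - [0,0,0,0]
  hand: 0.0878

```text
t: 21.05
ee_pos: [496.1, -186.4, 67.6]
orientation: [0.16, 1.58, -0.167]
ft_force: [0.7, 0.3, -0.9]
width: 87.4
```

Request:
arm_command:
  deltas:
    - [-0.01,0,0,0]
    - [-0.025,0,0,0]
    - [-0.03,0,0,0]
    - [-0.03,0,0,0]
    - [-0.02,0.01,0,0]
    - [0,0.02,0,0]
    - [0,0.025,0,0]
    - [0,0.03,0,0]
    - [0,0.03,0,0]
    - [0,0.03,0,0]

```text
t: 22.05
ee_pos: [529.3, -42.9, 193.5]
orientation: [0.164, 1.574, -0.172]
ft_force: [0.5, 0.5, -0.7]
width: 87.8
```

```bash
python3 -c "
from h import *
go(507,192.7,180)"
```

```text
t 22.05 pos [529.3 -42.9 193.5] toolz yaw -12.27 tilt [-0.0101 -0.004 ] F [ 0.5  0.5 -0.7] w 87.8
  delta mm [ 12.7 225.5 -71.7] turn rad -0.006
```

Request:
arm_command:
  deltas:
    - [0,0.03,-0.01,-0.003]
    - [0,0.03,-0.012,-0.003]
    - [0,0.03,-0.012,0]
    - [0,0.03,-0.012,0]
    - [0,0.03,-0.01,0]
    - [0,0.025,-0.01,0]
    - [0,0.015,-0.005,0]
    - [0,0.01,0,0]
    - [0,0,0,0]
    - [0,0,0,0]

```text
t: 23.05
ee_pos: [500.9, 179.3, 200.0]
orientation: [0.157, 1.567, -0.162]
ft_force: [0.5, 0.4, -1.6]
width: 87.8
```

```bash
python3 -c "
from h import *
im,c=grab('wrist','w11')
go(507,192.7,69)"
```

```text
t 23.1 pos [501.1 179.1 200. ] toolz yaw -11.67 tilt [-0.0023 -0.0025] F [-0.2  0.2  1. ] w 88.0
  delta mm [131.   14.9   3.3] turn rad 0.004
```

View pics/w11.png

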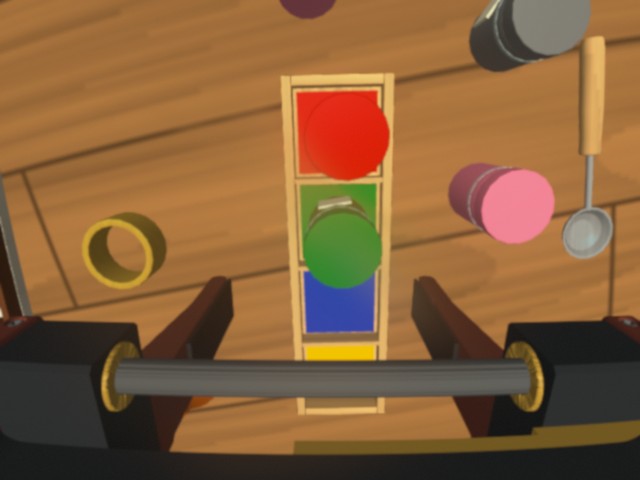

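```bash
python3 -c "
from h import *
c=ctrl.get_calibration('wrist')
p=plane(c,[(343,247.5),(346.5,135.5)],96);print(p.round(1).tolist())
go(p[0,0],p[0,1],69)"
```

```text
[[505.1, 193.0, 96.0], [431.5, 209.5, 96.0]]
t 23.1 pos [501.1 179.1 200. ] toolz yaw -11.67 tilt [-0.0023 -0.0025] F [-0.2  0.2  1. ] w 88.0
  delta mm [131.   14.8   1.3] turn rad 0.004
```

Request:
arm_command:
  deltas:
    - [0.01,0.012,0.003,0.003]
    - [0.025,0.003,0,0]
    - [0.03,0,0,0]
    - [0.025,0,0,0]
    - [0.01,0,0,0]
    - [0,0,0,0]

```text
t: 23.7
ee_pos: [510.6, 192.3, 95.1]
orientation: [0.167, 1.564, -0.169]
ft_force: [0.6, 0.1, 0.3]
width: 87.9
```

```bash
python3 -c "
from h import *
go(506,192.9,69)"
```

```text
t 23.7 pos [510.6 192.3  95.1] toolz yaw -12.27 tilt [ 0.0006 -0.0015] F [0.6 0.1 0.3] w 87.9
  delta mm [26.1 -0.4 -4.7] turn rad -0.006
```

Request:
arm_command:
  deltas:
    - [0.01,0,-0.004,-0.006]
    - [0.01,0,0,0]
    - [0.005,0,0,0]
    - [0,0,0,0]

```text
t: 24.1
ee_pos: [508.1, 193.5, 70.0]
orientation: [0.164, 1.561, -0.164]
ft_force: [0.0, 0.4, -0.9]
width: 87.8
```

```bash
python3 -c "
from h import *
go(506,192.9,69)"
```

```text
t 24.1 pos [508.1 193.5  70. ] toolz yaw -11.94 tilt [ 0.0035 -0.0004] F [ 0.   0.4 -0.9] w 87.8
  delta mm [ 1.  -1.  -1.9] turn rad -0.001
```

Request:
arm_command:
  deltas:
    - [0.001,-0.001,-0.002,0]
    - [0,0,0,0]

```text
t: 24.3
ee_pos: [506.2, 193.1, 69.5]
orientation: [0.164, 1.56, -0.163]
ft_force: [-0.2, 0.2, -0.4]
width: 87.7
```

Request:
arm_command:
  deltas:
    - [0,0,0,0]
    - [0,0,0,0]
    - [0,0,0,0]
    - [0,0,0,0]
    - [0,0,0,0]
    - [0,0,0,0]
    - [0,0,0,0]
  hand: 0.04

```text
t: 25.0
ee_pos: [506.9, 193.3, 70.6]
orientation: [0.165, 1.558, -0.163]
ft_force: [-0.3, 0.2, -0.3]
width: 55.6
```

Request:
arm_command:
  deltas:
    - [-0.01,0,0,0]
    - [-0.02,0,0,0]
    - [-0.03,0,0,0]
    - [-0.03,0,0,0]
    - [-0.03,0,0,0]
    - [-0.01,0,0,0]
    - [0,0,0,0]

```text
t: 25.7
ee_pos: [504.1, 192.6, 206.0]
orientation: [0.163, 1.562, -0.164]
ft_force: [2.2, -0.1, -2.7]
width: 55.2
```

```bash
python3 -c "
from h import *
im,c=grab('wrist','w12')
go(*B['green'],195)"
```

```text
t 25.75 pos [503.8 192.5 205.3] toolz yaw -11.95 tilt [ 0.0013 -0.0012] F [ 0.6 -0.  -2.2] w 55.3
  delta mm [  10.8 -371.8  146.3] turn rad -0.001
```

View pics/w12.png

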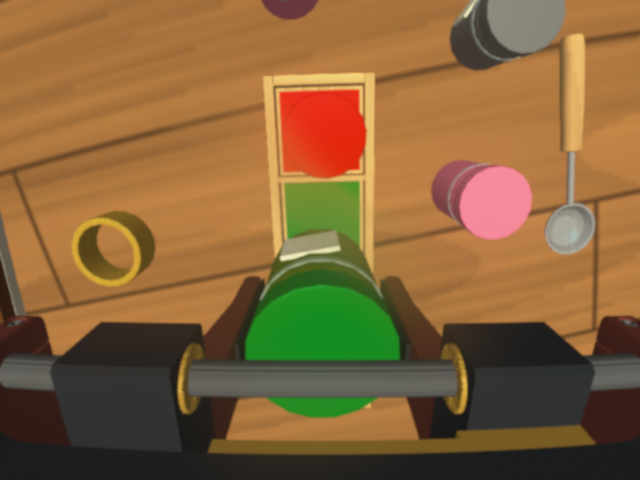

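Green is held. I'm carrying it across more slowly to limit the tilt drift.

Request:
arm_command:
  deltas:
    - [0,-0.01,0.004,0]
    - [0,-0.02,0.008,0]
    - [0,-0.025,0.01,0]
    - [0,-0.025,0.01,0]
    - [0,-0.025,0.01,0]
    - [0,-0.025,0.01,0]
    - [0,-0.025,0.01,0]
    - [0,-0.025,0.01,0]
    - [0,-0.025,0.01,0]
    - [0,-0.025,0.01,0]

```text
t: 26.75
ee_pos: [537.8, -64.4, 188.4]
orientation: [0.155, 1.592, -0.165]
ft_force: [0.7, 0.7, -2.2]
width: 55.1
```

```bash
python3 -c "
from h import *
go(*B['green'],195)"
```

```text
t 26.75 pos [537.8 -64.4 188.4] toolz yaw -11.64 tilt [-0.0277 -0.0041] F [ 0.7  0.7 -2.2] w 55.1
  delta mm [  -6.9 -127.8   58.9] turn rad 0.005
```

Request:
arm_command:
  deltas:
    - [0,-0.02,0.01,0.002]
    - [-0.002,-0.02,0.01,0.002]
    - [-0.002,-0.02,0.01,0]
    - [0,-0.02,0.01,0]
    - [0,-0.015,0.01,0]
    - [0,-0.01,0.005,0]
    - [0,-0.004,0,0]
    - [0,0,0,0]

```text
t: 27.55
ee_pos: [562.1, -193.6, 178.4]
orientation: [0.165, 1.613, -0.171]
ft_force: [0.8, 0.6, -2.0]
width: 55.4
```

```bash
python3 -c "
from h import *
go(*B['green'],195)"
```

```text
t 27.55 pos [ 562.1 -193.6  178.4] toolz yaw -12.2 tilt [-0.049   0.0012] F [ 0.8  0.6 -2. ] w 55.4
  delta mm [-17.   -6.3   8.6] turn rad -0.005
```

Request:
arm_command:
  deltas:
    - [-0.004,-0.006,0.008,-0.004]
    - [0,0,0,0]

```text
t: 27.75
ee_pos: [569.0, -200.5, 182.2]
orientation: [0.161, 1.614, -0.166]
ft_force: [0.2, -0.5, -1.1]
width: 55.4
```

Request:
arm_command:
  deltas:
    - [0.008,0,0,0]
    - [0.005,0,0,0]
    - [0.002,0,0,0]

```text
t: 28.05
ee_pos: [568.6, -199.2, 166.7]
orientation: [0.16, 1.613, -0.165]
ft_force: [0.1, -0.2, -2.5]
width: 55.0
```

```bash
python3 -c "
from h import *
go(*B['green'],195)"
```

```text
t 28.05 pos [ 568.6 -199.2  166.7] toolz yaw -11.79 tilt [-0.0487  0.0015] F [ 0.1 -0.2 -2.5] w 55.0
  delta mm [-28.3  -2.2   0.5] turn rad 0.002
```

Request:
arm_command:
  deltas:
    - [0.02,0,0,0]
    - [0.03,0,0,0]
    - [0,0,0,0]

```text
t: 28.35
ee_pos: [566.2, -198.4, 115.5]
orientation: [0.159, 1.613, -0.164]
ft_force: [-0.6, 0.4, -2.6]
width: 55.6
```

```bash
python3 -c "
from h import *
go(*B['green'],195)"
```

```text
t 28.35 pos [ 566.2 -198.4  115.5] toolz yaw -11.73 tilt [-0.0481  0.0013] F [-0.6  0.4 -2.6] w 55.6
  delta mm [-79.6  -3.    0.6] turn rad 0.003
```

Request:
arm_command:
  deltas:
    - [-0.02,0,0,0]
    - [-0.03,0,0,0]
    - [-0.03,0,0,0]
    - [0,0,0,0]

```text
t: 28.75
ee_pos: [569.8, -197.6, 198.8]
orientation: [0.159, 1.617, -0.163]
ft_force: [0.6, -0.5, -1.0]
width: 55.5
```

```bash
python3 -c "
from h import *
go(*B['green'],195)"
```

```text
t 28.75 pos [ 569.8 -197.6  198.8] toolz yaw -11.68 tilt [-0.0517  0.0027] F [ 0.6 -0.5 -1. ] w 55.5
  delta mm [ 3.8 -3.7  1.2] turn rad 0.004
```

Request:
arm_command:
  deltas:
    - [0,0,0.03,0]
    - [0,0,0.045,0]
    - [0,0,0.045,0]
    - [0,0,0,0]
    - [0,0,0,0]

```text
t: 29.25
ee_pos: [689.1, -221.6, 192.3]
orientation: [0.159, 1.618, -0.163]
ft_force: [-1.6, 0.4, -1.5]
width: 55.3
```

```bash
python3 -c "
from h import *
go(*B['green'],195)"
```

```text
t 29.25 pos [ 689.1 -221.6  192.3] toolz yaw -11.67 tilt [-0.0527  0.003 ] F [-1.6  0.4 -1.5] w 55.3
  delta mm [   3.6   -4.4 -120.7] turn rad 0.004
```

Request:
arm_command:
  deltas:
    - [0,0,-0.03,0]
    - [0,0,-0.045,0]
    - [0,0,-0.03,0]
    - [0,0,0,0]
    - [0,0,0,0]

```text
t: 29.75
ee_pos: [577.4, -197.7, 195.1]
orientation: [0.16, 1.624, -0.161]
ft_force: [0.5, -0.4, -1.5]
width: 55.1
```

```bash
python3 -c "
from h import *
go(*B['green'],195)"
```

```text
t 29.75 pos [ 577.4 -197.7  195.1] toolz yaw -11.65 tilt [-0.0583  0.0051] F [ 0.5 -0.4 -1.5] w 55.1
  delta mm [ 0.5 -5.2 -6.5] turn rad 0.004
```

Request:
arm_command:
  deltas:
    - [0,0,0,0]
    - [0,0,0,0]
    - [0,0,0,0]
    - [0,0,0,0]
    - [0,0,0,0]
    - [0,0,0,0]
    - [0,0,0,0]
    - [0,0,0,0]
    - [0,0,0,0]
    - [0,0,0,0]

```text
t: 30.75
ee_pos: [580.2, -198.3, 194.7]
orientation: [0.159, 1.622, -0.161]
ft_force: [0.1, -1.0, -2.1]
width: 55.5
```

```bash
python3 -c "
from h import *
go(*B['green'],195)"
```

```text
t 30.75 pos [ 580.2 -198.3  194.7] toolz yaw -11.63 tilt [-0.0565  0.0045] F [ 0.1 -1.  -2.1] w 55.5
  delta mm [ 0.3 -5.2 -9.4] turn rad 0.005
```

Request:
arm_command:
  deltas:
    - [0,-0.002,0.004,0.004]
    - [0,-0.001,0.008,0]
    - [0,0,0.008,0]
    - [0,0,0.008,0]
    - [0,0,0.008,0]
    - [0,0,0.008,0]
    - [0,0,0.008,0]
    - [0,0,0.008,0]
    - [0,0,0,0]

```text
t: 31.65
ee_pos: [644.5, -215.1, 190.8]
orientation: [0.163, 1.62, -0.165]
ft_force: [0.2, 0.2, -2.3]
width: 55.4
```

```bash
python3 -c "
from h import *
go(*B['green'],195)"
```

```text
t 31.65 pos [ 644.5 -215.1  190.8] toolz yaw -11.87 tilt [-0.0555  0.0042] F [ 0.2  0.2 -2.3] w 55.4
  delta mm [  0.   -2.  -75.8] turn rad 0.0
```

Request:
arm_command:
  deltas:
    - [0,-0.001,-0.012,0]
    - [0,-0.001,-0.013,0]
    - [0,0,-0.013,0]
    - [0,0,-0.012,0]
    - [0,0,-0.01,0]
    - [0,0,-0.008,0]
    - [0,0,-0.004,0]
    - [0,0,0,0]

```text
t: 32.45
ee_pos: [564.6, -200.5, 194.8]
orientation: [0.163, 1.624, -0.165]
ft_force: [0.4, 0.2, -2.4]
width: 55.6
```

```bash
python3 -c "
from h import *
print(ctrl.get_obs()['qpos'].round(3))
go(571.5,-201.8,72)"
```

```text
[-0.354  0.473  1.69  -0.018  1.037 -1.708]
t 32.45 pos [ 564.6 -200.5  194.8] toolz yaw -11.88 tilt [-0.0594  0.0053] F [ 0.4  0.2 -2.4] w 55.6
  delta mm [122.2   1.   14.2] turn rad 0.0
```

Request:
arm_command:
  deltas:
    - [0.01,0.001,0.007,0]
    - [0.02,0,0.007,0]
    - [0.025,0,0,0]
    - [0.025,0,0,0]
    - [0.015,0,0,0]
    - [0.006,0,0,0]
    - [0,0,0,0]

```text
t: 33.15
ee_pos: [578.8, -203.0, 87.2]
orientation: [0.162, 1.619, -0.165]
ft_force: [-0.3, 0.4, -1.4]
width: 55.2
```

```bash
python3 -c "
from h import *
grab('wrist','w13')
go(571.5,-201.8,68)"
```

```text
t 33.2 pos [ 579.1 -203.1   87.8] toolz yaw -11.85 tilt [-0.0531  0.0032] F [ 0.2 -0.3 -1.7] w 55.7
  delta mm [20.2 -0.1 -6.6] turn rad 0.001
```

View pics/w13.png

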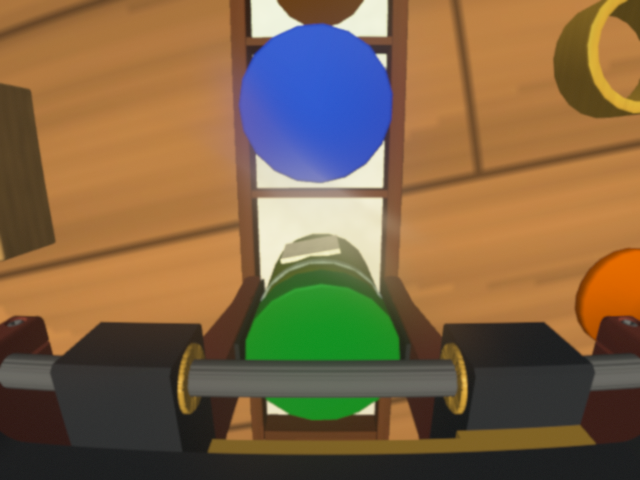

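Request:
arm_command:
  deltas:
    - [0,0,-0.005,0]
    - [0.006,0,-0.001,0]
    - [0.005,0,0,0]
    - [0.003,0,0,0]
    - [0,0,0,0]

```text
t: 33.7
ee_pos: [574.1, -202.5, 76.6]
orientation: [0.16, 1.612, -0.166]
ft_force: [-0.1, -0.8, -1.7]
width: 55.7
```

```bash
python3 -c "
from h import *
go(571.5,-201.8,68)"
```

```text
t 33.7 pos [ 574.1 -202.5   76.6] toolz yaw -11.86 tilt [-0.0473  0.0011] F [-0.1 -0.8 -1.7] w 55.7
  delta mm [ 8.7  0.3 -2.3] turn rad 0.001
```

Request:
arm_command:
  deltas:
    - [0.004,0,-0.002,0]
    - [0.002,0,0,0]
    - [0,0,0,0]

```text
t: 34.0
ee_pos: [571.9, -202.2, 70.4]
orientation: [0.16, 1.611, -0.166]
ft_force: [0.0, -0.2, -2.3]
width: 55.4
```

Request:
arm_command:
  deltas:
    - [0.002,0,0,0]
    - [0.001,0,0,0]

```text
t: 34.2
ee_pos: [571.9, -202.2, 67.3]
orientation: [0.16, 1.611, -0.166]
ft_force: [-0.6, -0.6, -2.3]
width: 55.4
```

Request:
arm_command:
  deltas:
    - [0.0006,0,0,0]

```text
t: 34.3
ee_pos: [572.0, -202.3, 66.9]
orientation: [0.16, 1.611, -0.166]
ft_force: [-0.9, -0.6, 6.6]
width: 55.5
```

Request:
arm_command:
  deltas:
    - [0.0006,0,0,0]

```text
t: 34.4
ee_pos: [572.3, -202.4, 67.0]
orientation: [0.16, 1.611, -0.167]
ft_force: [-2.4, 1.3, 6.1]
width: 55.5
```

Request:
arm_command:
  deltas:
    - [0.001,0,0,0]

```text
t: 34.5
ee_pos: [572.5, -202.4, 67.0]
orientation: [0.16, 1.61, -0.167]
ft_force: [-2.8, 0.6, 10.2]
width: 55.5
```

Request:
arm_command:
  deltas:
    - [0.001,0,0,0]

```text
t: 34.6
ee_pos: [572.6, -202.4, 67.0]
orientation: [0.16, 1.61, -0.167]
ft_force: [-2.4, 0.7, 7.7]
width: 55.4
```

Light contact at about 8 N; releasing.

Request:
arm_command:
  deltas:
    - [0,0,0,0]
    - [0,0,0,0]
    - [0,0,0,0]
    - [0,0,0,0]
    - [0,0,0,0]
  hand: 0.0878

```text
t: 35.1
ee_pos: [573.6, -202.8, 67.9]
orientation: [0.16, 1.607, -0.167]
ft_force: [-0.6, -0.0, -0.5]
width: 87.3
```

```bash
python3 -c "
from h import *
grab('wrist','w14');grab('scene','s14')
go(431,211,190)"
```

```text
t 35.2 pos [ 573.6 -202.8   67.9] toolz yaw -11.86 tilt [-0.0431 -0.0003] F [0.1 1.2 0.3] w 87.8
  delta mm [-116.   374.6 -229.5] turn rad 0.001
```

View pics/w14.png

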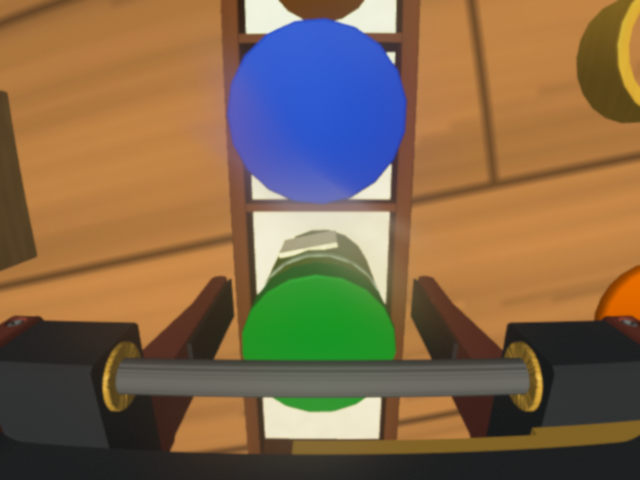

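View pics/s14.png

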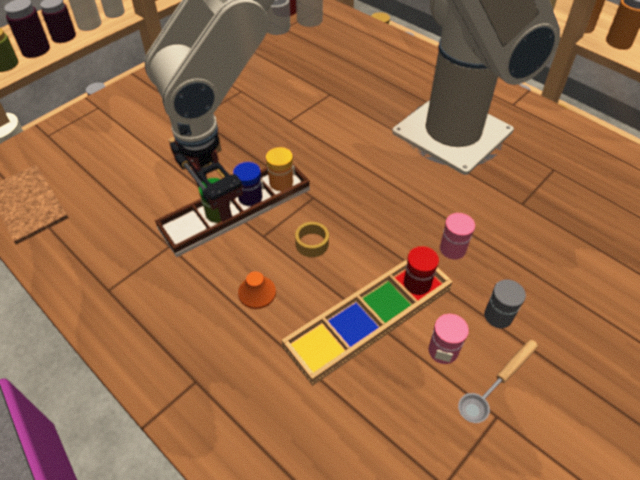

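Request:
arm_command:
  deltas:
    - [-0.01,0,0,0]
    - [-0.025,0,0,0]
    - [-0.03,0,0,0]
    - [-0.03,0,0,0]
    - [-0.02,0.01,-0.005,0]
    - [0,0.02,-0.012,0]
    - [0,0.025,-0.015,0]
    - [0,0.03,-0.018,0]
    - [0,0.03,-0.018,0]
    - [0,0.03,-0.018,0]

```text
t: 36.2
ee_pos: [520.5, -37.7, 190.1]
orientation: [0.164, 1.608, -0.171]
ft_force: [1.3, 0.8, -0.1]
width: 87.8
```

```bash
python3 -c "
from h import *
go(431,211,190)"
```

```text
t 36.2 pos [520.5 -37.7 190.1] toolz yaw -12.19 tilt [-0.0434  0.0004] F [ 1.3  0.8 -0.1] w 87.8
  delta mm [   4.1  224.3 -139.8] turn rad -0.005
```

Request:
arm_command:
  deltas:
    - [-0.002,0.03,-0.018,-0.003]
    - [-0.002,0.03,-0.018,0]
    - [-0.002,0.03,-0.018,0]
    - [-0.002,0.03,-0.018,0]
    - [-0.002,0.03,-0.018,0]
    - [0,0.025,-0.015,0]
    - [0,0.015,-0.01,0]
    - [0,0.01,-0.005,0]
    - [0,0,0,0]
    - [0,0,0,0]

```text
t: 37.2
ee_pos: [424.8, 198.6, 197.5]
orientation: [0.153, 1.622, -0.165]
ft_force: [0.1, 0.4, -0.5]
width: 87.7
```

```bash
python3 -c "
from h import *
grab('wrist','w15')
go(431,211,190)"
```

```text
t 37.25 pos [424.9 198.3 197.5] toolz yaw -11.55 tilt [-0.0575 -0.0016] F [-0.   0.2  0.1] w 87.5
  delta mm [ 7.1 13.7  3.8] turn rad 0.006
```

View pics/w15.png

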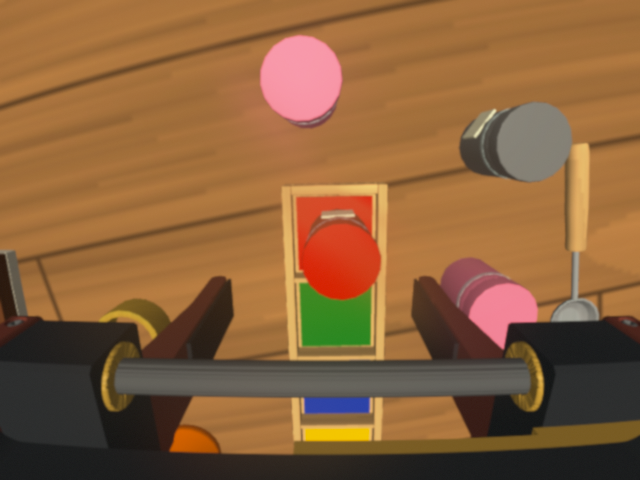

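```bash
python3 -c "
from h import *
c=ctrl.get_calibration('wrist')
p=plane(c,[(341.5,259)],96);print(p.round(1).tolist())
go(p[0,0]+1,p[0,1],90)"
```

```text
[[430.3, 209.8, 96.0]]
t 37.25 pos [424.9 198.3 197.5] toolz yaw -11.55 tilt [-0.0575 -0.0016] F [-0.   0.2  0.1] w 87.5
  delta mm [107.   13.9  10. ] turn rad 0.006
```

Request:
arm_command:
  deltas:
    - [0.01,0.01,0.005,0.005]
    - [0.02,0.004,0.002,0]
    - [0.025,0,0,0]
    - [0.025,0,0,0]
    - [0.015,0,0,0]
    - [0.005,0,0,0]
    - [0,0,0,0]

```text
t: 37.95
ee_pos: [434.8, 209.2, 90.3]
orientation: [0.167, 1.618, -0.176]
ft_force: [0.3, -1.0, 0.0]
width: 87.5
```

```bash
python3 -c "
from h import *
grab('wrist','w16')
go(431,210,69)"
```

```text
t 38.0 pos [435.  209.3  90.7] toolz yaw -12.46 tilt [-0.0535  0.0002] F [-0.1  1.1 -0.2] w 87.4
  delta mm [21.9  0.1 -2.9] turn rad -0.01
```

View pics/w16.png

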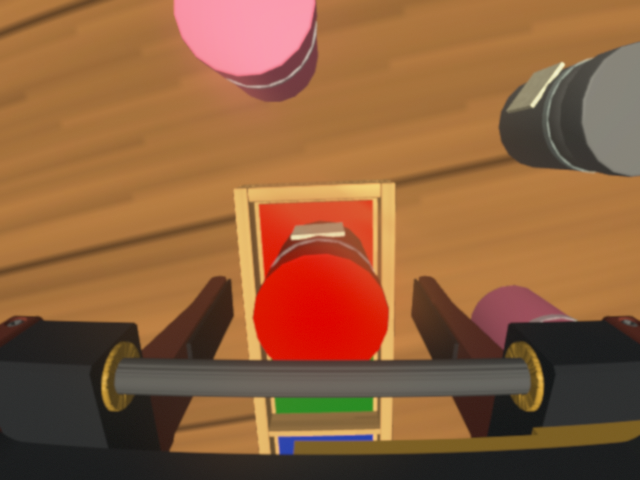

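```bash
python3 -c "
from h import *
c=ctrl.get_calibration('wrist')
p=plane(c,[(321.5,313.5)],96);print(p.round(1).tolist())
go(p[0,0],p[0,1],69)"
```

```text
[[430.5, 210.2, 96.0]]
t 38.0 pos [435.  209.3  90.7] toolz yaw -12.46 tilt [-0.0535  0.0002] F [-0.1  1.1 -0.2] w 87.4
  delta mm [21.9  0.2 -3.4] turn rad -0.01
```

Request:
arm_command:
  deltas:
    - [0.01,0,-0.003,-0.01]
    - [0.008,0,0,0]
    - [0.003,0,0,0]
    - [0,0,0,0]

```text
t: 38.4
ee_pos: [432.3, 210.4, 69.9]
orientation: [0.161, 1.614, -0.166]
ft_force: [-0.5, 0.0, -0.2]
width: 88.1
```

```bash
python3 -c "
from h import *
go(431,210,69)"
```

```text
t 38.4 pos [432.3 210.4  69.9] toolz yaw -11.87 tilt [-0.0497  0.0019] F [-0.5  0.  -0.2] w 88.1
  delta mm [ 1.  -0.7 -1.2] turn rad 0.001
```

Request:
arm_command:
  deltas:
    - [0.001,0,-0.001,0]
    - [0,0,0,0]

```text
t: 38.6
ee_pos: [431.4, 210.8, 69.2]
orientation: [0.161, 1.614, -0.166]
ft_force: [-0.7, 0.5, -0.0]
width: 87.9
```

Request:
arm_command:
  deltas:
    - [0,0,0,0]
    - [0,0,0,0]
    - [0,0,0,0]
    - [0,0,0,0]
    - [0,0,0,0]
    - [0,0,0,0]
    - [0,0,0,0]
  hand: 0.04

```text
t: 39.3
ee_pos: [431.8, 211.0, 69.9]
orientation: [0.162, 1.613, -0.165]
ft_force: [-0.1, 0.7, -0.4]
width: 55.5
```

Request:
arm_command:
  deltas:
    - [-0.01,0,0,0]
    - [-0.02,0,0,0]
    - [-0.03,0,0,0]
    - [-0.03,0,0,0]
    - [-0.03,0,0,0]
    - [-0.01,0,0,0]
    - [0,0,0,0]

```text
t: 40.0
ee_pos: [436.6, 209.9, 205.5]
orientation: [0.16, 1.616, -0.167]
ft_force: [-0.5, 0.1, -3.1]
width: 55.4
```

```bash
python3 -c "
from h import *
im,c=grab('wrist','w17')
go(*B['red'],200)"
```

```text
t 40.05 pos [436.4 209.8 204.7] toolz yaw -11.87 tilt [-0.0525  0.0005] F [-0.8 -0.5 -2.2] w 55.3
  delta mm [  -6.5 -375.1  293.2] turn rad 0.001
```

View pics/w17.png

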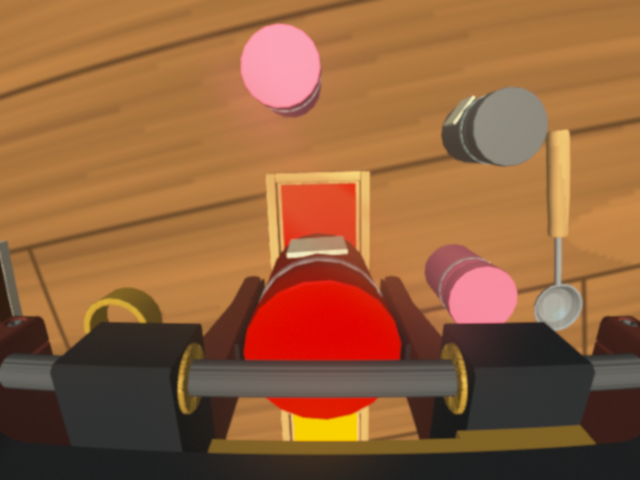

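Request:
arm_command:
  deltas:
    - [-0.001,-0.01,0.008,0]
    - [-0.001,-0.02,0.016,0]
    - [-0.001,-0.03,0.024,0]
    - [-0.001,-0.035,0.028,0]
    - [-0.001,-0.035,0.028,0]
    - [-0.001,-0.035,0.028,0]
    - [-0.001,-0.035,0.028,0]
    - [-0.001,-0.035,0.028,0]
    - [0,-0.03,0.024,0]
    - [0,-0.025,0.02,0]

```text
t: 41.05
ee_pos: [601.2, -138.8, 185.0]
orientation: [0.151, 1.645, -0.165]
ft_force: [-0.5, 0.5, -2.3]
width: 55.6
```

```bash
python3 -c "
from h import *
go(*B['red'],200)"
```

```text
t 41.05 pos [ 601.2 -138.8  185. ] toolz yaw -11.46 tilt [-0.0802 -0.0011] F [-0.5  0.5 -2.3] w 55.6
  delta mm [-18.5 -68.6  58.5] turn rad 0.008
```

Request:
arm_command:
  deltas:
    - [-0.004,-0.02,0.016,0.004]
    - [-0.004,-0.018,0.014,0.004]
    - [-0.002,-0.012,0.008,0]
    - [0,-0.003,0,0]
    - [0,0,0,0]
    - [0,0,0,0]

```text
t: 41.65
ee_pos: [623.8, -207.4, 181.0]
orientation: [0.165, 1.661, -0.175]
ft_force: [1.2, 0.5, -2.4]
width: 55.4
```

```bash
python3 -c "
from h import *
go(*B['red'],120)"
```

```text
t 41.65 pos [ 623.8 -207.4  181. ] toolz yaw -12.27 tilt [-0.0963  0.004 ] F [ 1.2  0.5 -2.4] w 55.4
  delta mm [58.5 -4.2 29.9] turn rad -0.006
```

Request:
arm_command:
  deltas:
    - [0,-0.003,0.012,-0.005]
    - [0.008,-0.001,0.012,0]
    - [0.012,0,0.006,0]
    - [0.015,0,0.002,0]
    - [0.015,0,0.002,0]
    - [0.012,0,0,0]
    - [0.008,0,0,0]
    - [0,0,0,0]

```text
t: 42.45
ee_pos: [650.0, -214.9, 99.4]
orientation: [0.158, 1.665, -0.166]
ft_force: [0.4, -0.8, -2.7]
width: 55.4
```

```bash
python3 -c "
from h import *
grab('wrist','w18')
go(648,-218,90)"
```

```text
t 42.5 pos [ 650.3 -215.   100.1] toolz yaw -11.71 tilt [-0.0996  0.0052] F [-0.2 -0.4 -2.5] w 55.6
  delta mm [10.2 -3.3 -0.6] turn rad 0.003
```

View pics/w18.png

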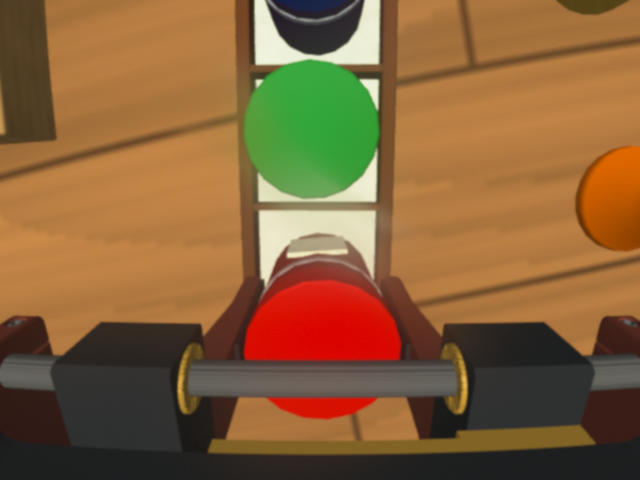

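Request:
arm_command:
  deltas:
    - [0.004,-0.003,0,0.002]
    - [0.006,0,-0.001,0]
    - [0.006,0,0,0]
    - [0.004,0,0,0]
    - [0,0,0,0]

```text
t: 43.0
ee_pos: [647.5, -218.6, 80.9]
orientation: [0.159, 1.661, -0.169]
ft_force: [-0.1, -0.0, -2.7]
width: 55.5
```

```bash
python3 -c "
from h import *
go(648,-218,68)"
```

```text
t 43.0 pos [ 647.5 -218.6   80.9] toolz yaw -11.86 tilt [-0.096   0.0039] F [-0.1 -0.  -2.7] w 55.5
  delta mm [12.8  0.9  1.5] turn rad 0.001
```

Request:
arm_command:
  deltas:
    - [0.005,0.001,0.002,0]
    - [0.004,0,0,0]
    - [0,0,0,0]

```text
t: 43.3
ee_pos: [649.3, -218.0, 71.3]
orientation: [0.159, 1.66, -0.169]
ft_force: [0.4, 0.4, -1.5]
width: 55.6
```

Request:
arm_command:
  deltas:
    - [0.002,0,0,0]
    - [0,0,0,0]

```text
t: 43.5
ee_pos: [649.1, -217.9, 69.0]
orientation: [0.159, 1.66, -0.169]
ft_force: [-0.1, 0.8, -2.6]
width: 55.6
```

```bash
python3 -c "
from h import *
go(648,-218,66)"
```

```text
t 43.5 pos [ 649.1 -217.9   69. ] toolz yaw -11.85 tilt [-0.0954  0.0037] F [-0.1  0.8 -2.6] w 55.6
  delta mm [ 3.1 -0.3 -0.8] turn rad 0.001
```

Request:
arm_command:
  deltas:
    - [0.0012,0,0,0]
    - [0.0003,0,0,0]

```text
t: 43.7
ee_pos: [649.1, -217.9, 67.7]
orientation: [0.159, 1.66, -0.169]
ft_force: [-0.2, 0.0, -1.6]
width: 55.4
```

Request:
arm_command:
  deltas:
    - [0.0006,0,0,0]

```text
t: 43.8
ee_pos: [649.2, -218.0, 67.1]
orientation: [0.159, 1.66, -0.169]
ft_force: [0.2, 0.6, -2.1]
width: 55.5
```

Request:
arm_command:
  deltas:
    - [0.0005,0,0,0]

```text
t: 43.9
ee_pos: [649.2, -218.0, 66.7]
orientation: [0.159, 1.66, -0.169]
ft_force: [0.0, 0.8, -2.3]
width: 55.5
```

Request:
arm_command:
  deltas:
    - [0.0006,0,0,0]

```text
t: 44.0
ee_pos: [649.2, -218.0, 66.5]
orientation: [0.159, 1.659, -0.169]
ft_force: [-1.2, 0.4, 3.7]
width: 55.5
```

Request:
arm_command:
  deltas:
    - [0.0006,0,0,0]

```text
t: 44.1
ee_pos: [649.3, -218.1, 66.5]
orientation: [0.159, 1.659, -0.169]
ft_force: [-1.5, 0.3, 3.6]
width: 55.3
```

Request:
arm_command:
  deltas:
    - [0.0006,0,0,0]

```text
t: 44.2
ee_pos: [649.4, -218.1, 66.5]
orientation: [0.159, 1.659, -0.169]
ft_force: [-2.2, 0.7, 4.3]
width: 55.4
```

Request:
arm_command:
  deltas:
    - [0.0015,0,0,0]
    - [0.001,0,0,0]

```text
t: 44.4
ee_pos: [649.8, -218.2, 66.6]
orientation: [0.159, 1.657, -0.169]
ft_force: [-2.6, 1.0, 5.3]
width: 55.3
```

Request:
arm_command:
  deltas:
    - [0,0,0,0]
    - [0,0,0,0]
    - [0,0,0,0]
    - [0,0,0,0]
    - [0,0,0,0]
  hand: 0.0878

```text
t: 44.9
ee_pos: [650.5, -218.5, 66.5]
orientation: [0.158, 1.656, -0.169]
ft_force: [0.0, -0.4, 0.3]
width: 87.2
```

```bash
python3 -c "
from h import *
grab('wrist','w19')
go(648,-218,190)"
```

```text
t 44.95 pos [ 650.5 -218.5   66.5] toolz yaw -11.85 tilt [-0.091   0.0022] F [-0.1  0.5 -0.2] w 87.7
  delta mm [-122.8   -2.   -13.6] turn rad 0.001
```

View pics/w19.png

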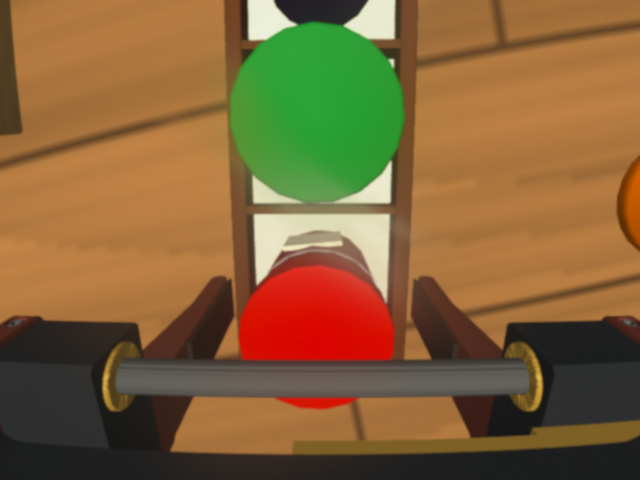

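Request:
arm_command:
  deltas:
    - [-0.01,0,-0.001,0]
    - [-0.02,0,-0.002,0]
    - [-0.03,0,-0.003,0]
    - [-0.03,0,-0.003,0]
    - [-0.03,0,-0.003,0]
    - [-0.03,0,0,0]
    - [-0.03,0,0,0]
    - [0,0.03,0,0]
    - [0,0.04,0,0]
    - [0,0.04,0,0]

```text
t: 45.95
ee_pos: [678.0, -111.2, 259.6]
orientation: [0.163, 1.65, -0.176]
ft_force: [-0.4, -0.7, 0.4]
width: 87.8
```

Request:
arm_command:
  deltas:
    - [0,0.04,0,0]
    - [0,0.04,0,0]
    - [0,0.03,0,0]
    - [0,0.02,0,0]
    - [0,0,0,0]
    - [0,0,0,0]

```text
t: 46.55
ee_pos: [706.7, 26.1, 262.9]
orientation: [0.16, 1.646, -0.171]
ft_force: [-0.6, -0.3, -0.3]
width: 87.9
```

```bash
python3 -c "
from h import *
for n in ('wrist','scene','side'): grab(n,n+'20')
go(648,0,250)
a=cv2.imread('pics/scene20.png')[130:390,140:470];b=cv2.imread('pics/side20.png')[160:360,200:420]
cv2.imwrite('pics/s20c.png',cv2.resize(a,None,fx=2.2,fy=2.2,interpolation=2));cv2.imwrite('pics/d20c.png',cv2.resize(b,None,fx=3,fy=3,interpolation=2))"
```

```text
t 46.7 pos [706.6  24.9 262.6] toolz yaw -12.09 tilt [-0.0813  0.0016] F [ 0.   0.4 -0.1] w 87.7
  delta mm [ 17.3 -36.4 -50.9] turn rad -0.003
```

View pics/s20c.png

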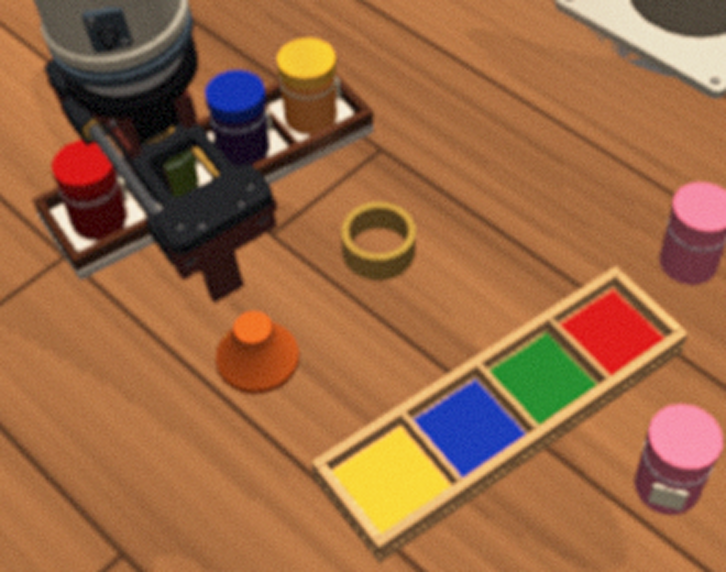

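View pics/d20c.png

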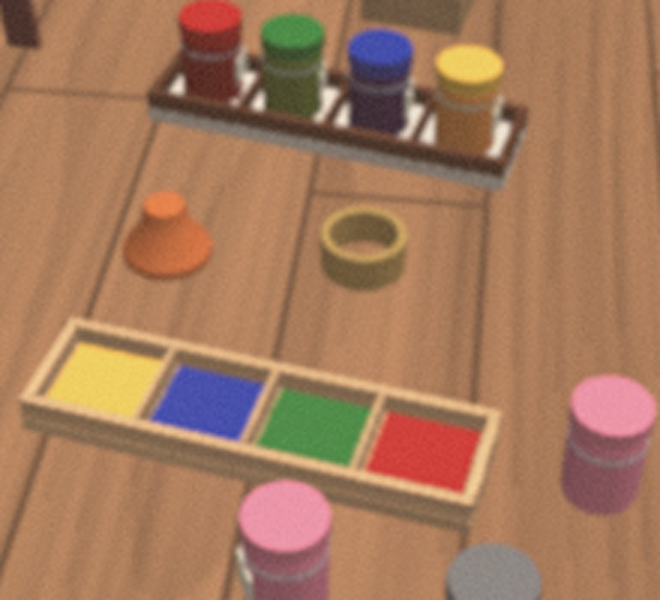

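View pics/wrist20.png

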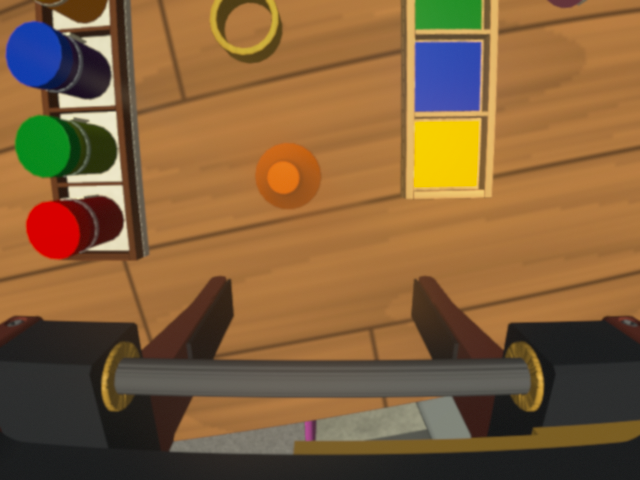

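All four jars stand upright in the asked order. The side view shows red, green, blue, yellow from far to near at crop x ≈ 210, 292, 380, 468. The funnel and the ring of bands are where they were. One numeric check, then I hand it in.

```bash
python3 - <<'E'
from h import *
c=ctrl.get_calibration("side")
# lid blob centres in side view, height 84 (base 12)
for n,uv in(("red",(212,30)),("green",(293,44)),("blue",(380,58)),("yellow",(469,74))):
    p=plane(c,[np.array(uv)/3+[200,160]],84)[0];print(n,p.round(0)[:2],"bay",B[n])
a=cv2.imread("pics/side0.png");b=cv2.imread("pics/side20.png")
d=cv2.blur(cv2.absdiff(a,b).max(2),(5,5))
for n,(x,y,w,h) in dict(box=(318,142,44,28),funnel=(238,222,36,30),ring=(303,226,36,30),spoon=(238,380,120,40)).items(): print(n,d[y:y+h,x:x+w].max())
ctrl.close_job()
E
```

```text
red [ 641. -204.] bay (646.3, -217.6)
green [ 568. -190.] bay (570, -201.5)
blue [ 492. -178.] bay (493.6, -185.5)
yellow [ 416. -163.] bay (417.3, -169.4)
box 47
funnel 27
ring 6
spoon 5
the job is handed in; nothing more can be done
```

The four jars are in the pantry rack in reverse order: yellow nearest the robot, then blue, green, and red at the far end. The job was handed in at about 47 s. The last scene, side and wrist pictures show every jar upright in its own bay and the cooling rack empty except for its pads.

**Checks that disagreed or were not clean:**
- **Jar positions:** my last side-view estimate agrees with the bay centres to 1–5 mm along the rack. Across the rack it reads 6–14 mm to one side. The wrist close-ups taken at each release showed every jar centred between its walls. I take the difference to be error in reading pixels off the picture, since the lid was cast onto a guessed height.
- **Things around the racks:** the spoon and ring are unchanged in a before-and-after comparison. The box and funnel areas show a small difference (47 and 27 grey levels). I put this down to the red jar and the fingers now overlapping those areas, but I did not trace it. The funnel looks unmoved in the pictures. I did not view the box again over its full extent.
- **Tool tilt:** the tool drifted in tilt during the moves, up to about 5.5° by the last jar. Each jar's own lean stayed at about 3° or less and settled on light contact at release.
- **Setting down:** contact force was 4–10 N for blue, green and red. Yellow touched at about 17 N, and I raised it about 1 mm before releasing, so it dropped that far.

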